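# Load a pair of jaw models into the curing unit

## Task

Put both jaw models, teeth up and side by side, on the metal stage of the light-curing unit and leave its hood latched shut. The hood starts shut and latched: twist the release knob clockwise to its stop and let go, so that it springs back and the hood rises by itself, and after loading press the hood down until the latch catches. Leave everything else on the bench as it stands.

Things in the scene. Friction and masses are not known exactly. Their poses are not given: they have to be found in the camera images.
- curing_unit: white light-curing unit, fixed, 170 mm deep (x, from -85 to +85), its y from -105 to +197 mm, 125 mm high with the hood shut. Origin: on the bench under the middle of the curing chamber; x points to its back, y to its left, where a raised console (y from 103 mm, flat top 92 mm up) carries the knob. The deck under the hood is 63 mm up and has no walls of its own
- stage_middle (a point): centre of the top of the flat metal stage plate under the hood, 66 mm above the bench, axes as the unit's. The plate measures 132 mm (x) by 156 mm (y), 3 mm proud of the deck. The shut hood leaves a room of 144 mm (x) by 175 mm (y) about this point, 55 mm high
- hood (a joint): opening angle of the hood: 0 shut, about 0.006 latched, 1.78 fully open (12 degrees past upright). White box-shaped cover with a window, 151 (x) x 182 (y) x 62 mm, hinged along its right (-y) lower edge, opens towards -y. A damped spring lifts it in some 2 s and holds it open; 1 to 4 N near the free edge swing it shut, about 12 N down on its top by the free edge snap the latch
- hood_hinge (a point): middle of the hood's hinge axis, 97 mm to the right of the chamber's middle, 66 mm above the bench; fixed to the unit; the axis runs along the unit's x
- hood_lip (a point): middle of the upper face of the grey finger lip (90 x 12 x 10 mm) on the hood's free side; moves with the hood. Shut, it lies 193.5 mm to the left of the hinge axis and 52 mm above it; the hood's flat outer top face lies 7 mm higher (125 mm above the bench) and ends 5.5 mm nearer the hinge
- release_knob (a joint): angle of the release knob, clockwise from above: 0 at rest, stop at 1.2. A spring (0.016 Nm at rest, 0.064 Nm at the stop) turns it back when let go. It draws the latch bolt, which frees the hood from about 0.85 on; the shutting hood pushes bolt and knob aside for a moment
- knob_grip (a point): point on the upright axis of the release knob, 122 mm above the bench, in its bar; z up. The knob is a black bar grip 64 mm long and 14 mm thick on a round skirt of 54 mm; the bar reaches from 102 to 137 mm above the bench. The bar lies along x of this point, which turns with the knob; at rest x points to the unit's back
- jaw_model_a: pale stone-coloured plaster jaw model with a horseshoe of teeth on a flat trimmed base, 52 mm (its x) by 68 mm (its y), 32 mm high over the teeth; its base is 18 mm high with two flat upright faces square to x (hold it by these, 52 mm apart; the y sides taper); about 0.14 kg, stands teeth up on the bench. Origin: centre of the underside, z up
- jaw_model_b: pale stone-coloured plaster jaw model with a horseshoe of teeth on a flat trimmed base, 52 mm (its x) by 68 mm (its y), 32 mm high over the teeth; its base is 18 mm high with two flat upright faces square to x (hold it by these, 52 mm apart; the y sides taper); about 0.14 kg, stands teeth up on the bench. Origin: centre of the underside, z up
- salve_jar: blue-capped salve jar, 60 mm wide, 52 mm high, a bystander. Origin: centre of the underside
- amber_bottle: small capped bottle, 41 mm wide, 92 mm high, a bystander standing in front of the unit. Origin: centre of the underside
- grinding_stone: flat dark round stone, 61 mm wide, 12 mm high, a bystander. Origin: centre of the underside
- bur_block: green block with rotary tools standing in it, 52 (x) x 98 (y) x 77 mm, a bystander. Origin: centre of the underside
- mixing_bowl: green rubber mixing bowl, 117 mm wide, 74 mm high, a bystander to the right. Origin: centre of the underside
- plaster_spatula: flat spatula with wooden handle, 178 mm long (y), 13 mm high, a bystander to the right. Origin: centre of the underside
Things that resemble listed ones, but are neither listed nor needed, are in the scene too. What is shaped like the jaw_model_b but red is not meant.

How it is judged:
On the way, in this order (a step that is already met when the one before it is completed fails the run):
1. the release knob has been twisted to its stop (beyond 1.1 of 1.2 rad) (value of joint release_knob above 1.1 rad), for 0.05 s.
2. the knob has been let go and has sprung back (below 0.1 rad), and the hood has risen (beyond 1.4 rad) (value of joint release_knob below 0.1 rad and value of joint hood above 1.4 rad), for 0.2 s.
At the end, for the whole second after the job is handed in: both jaw models stand teeth up (within 7 degrees) and still on the stage plate, their undersides within 6 mm of its top and their middles within 50 mm (x) and 66 mm (y) of its middle; the hood is shut and stays latched by itself (below 0.02 rad) and the knob is back at rest (below 0.1 rad) (x of jaw_model_a in the frame of stage_middle between -0.05 and 0.05 m and y of jaw_model_a in the frame of stage_middle between -0.066 and 0.066 m and z of jaw_model_a in the frame of stage_middle between -0.006 and 0.006 m and angle between each of jaw_model_a, jaw_model_b's own z axis and vertical below 0.12 rad and linear speed of each of jaw_model_a, jaw_model_b below 0.02 m/s and x of jaw_model_b in the frame of stage_middle between -0.05 and 0.05 m and y of jaw_model_b in the frame of stage_middle between -0.066 and 0.066 m and z of jaw_model_b in the frame of stage_middle between -0.006 and 0.006 m and value of joint hood below 0.02 rad and value of joint release_knob below 0.1 rad); the robot touches nothing.
It fails at once if a bystander (jar, bottle, stone, bur block, bowl or spatula) is pushed more than 30 mm away (distance of any of salve_jar, amber_bottle, grinding_stone, bur_block, mixing_bowl, plaster_spatula from where it was at the start of the episode above 0.03 m).
It fails at once if the jar, bottle, bur block or bowl is tipped over (angle between any of salve_jar, amber_bottle, bur_block, mixing_bowl's own z axis and vertical above 0.5 rad).
It also fails if it takes over 72 s, if anything falls off the work surface, if the arm or the gripper's body presses on something with over 40 N, if the wrist force passes 120 N, or if a joint passes its speed limit or range.

## Robot

A 6-joint arm with a two-finger parallel gripper is mounted at the origin on a cart in front of the work surface, level with it; the furniture and walls round the work are solid. World frame = base frame: x ahead of the robot, y to its left, z up, the work surface at z = 0. Lengths are in m, angles in rad, forces in N, time in s.
With the tool pointing down it reaches from about 0.425 to 0.95 m from the base axis. Payload 3.5 kg.
Tool frame: the origin (TCP) lies between the finger pads; the fingertips stand 17 mm ahead of it and the grasp point (between the pads) lies 2 mm behind it; z points along the fingers, y is the direction in which the jaws open and shut (so a half turn about z gives the same grasp; the last joint's range is limited). The gripper opens to 85 mm and grips with 20 to 120 N. Pads are 22 mm wide; open, the fingers measure 114 mm over their backs; the gripper's body (76 mm by 85 mm) begins 54 mm behind the grasp point. The pads swing forward as they close: fully open they stand 13 mm farther back than shut.
Start: joints at [-1.417, 0.286, 1.577, -0, 1.279, -0.15], TCP at [0.202, -0.644, 0.215] pointing down, gripper open.
Joint ranges: [-2.77, 2.77], [-0.9, 2.22], [0.21, 2.48], [-1.53, 4.67], [0.24, 2.81], [-2.84, 2.84]. Speed limits (rad/s): [2.79, 2.79, 3.14, 3.14, 3.14, 3.14].

## Interface

Orientations are given as a unit quaternion [x, y, z, w].
In Python, from plant import ctrl gives the robot as it stands.
- The arm moves only by the tool carry_out, never from a script. Its argument "commands" is a list of rows, each an object with "delta_pos": the shift along the tool's x, y, z in m, a list of three; "delta_rot": the turn, a rotation vector about the tool's x, y, z in rad, a list of three; "claw": the opening in per cent of the stroke, from 0 (shut) to 100 (fully open). A call has 1 to 8 rows; each row is the pose to reach, as a shift and turn from the pose measured when the call began, along the tool's axes at that moment; what a row does not reach only later rows make up. A row lasts 1/12 s, in which the tool goes at most 41.7 mm and 7.16 degrees, less where a joint would pass 70% of its speed; a pose out of reach is approached as far as the arm can. A call with a gripper value outside its range is refused whole. The fingers move at their own pace and stop on an object; "force" is the grip in N (left out, the last holds). Time passes only in rows, so rows that repeat a pose let the fingers close. It gives the time, the measured TCP pose, the force and the opening at its end, in the units of the state.
- ctrl.get_state(): the state, without advancing time (a new reading comes with each control period).
- ctrl.read_camera(name): name is "side" or "top" or "wrist"; returns (picture, depth): 420x560x3 uint8, red, green, blue; 420x560 float32, m along the optical axis (not along the pixel's ray), 0 where there is no reading.
- ctrl.camera_info(name): a dict with "fx", "fy", "cx", "cy" (pixels), "rvec" (rotation vector, rad) and "tvec" (3), from world to camera coordinates, as OpenCV has them; the wrist camera has in their place "mount" (4x4, takes a point from camera to tool coordinates, whose origin is the TCP and whose axes are the flange's). Camera axes: x right, y down, z forward; pixel columns grow to the right and rows downward; lengths in m; the calibration is good to about 2 mm. The wrist camera is an equidistant fisheye: a pixel r from the principal point sees the ray r / f radians off the axis. A picture is of the moment at which its call begins: read the wrist's pose just before it. camera_info takes no time and is no camera call.
- ctrl.sign_off(): hands the job in, once; it reports no verdict.
The state is a dict: "time": time; "qpos": joint angles; "dq": joint speeds; "joint_efforts": joint torques, N m; "eef_pos": TCP position; "tcp_rot": TCP orientation; "contact_force": force on the tool from outside, world axes, zero at the start; "wrist_torque": the same for the moment, N m; "opening": opening from 0.0 (shut) to 1.0 (fully open).
Only numpy, scipy, OpenCV 4.12 (cv2) and the standard library are available. Lean on these libraries where they do the work, as an engineer would, in place of code of your own. Each camera call takes 0.05 s, during which the arm holds its last target.

## Working session

There is one attempt and no reset: what is moved stays moved. The work goes in short steps, Python scripts to look and compute and a tool call to move; the robot and the scene stay as the last step left them, time stands still between calls to the robot, and variables do not carry over. Pictures are saved under pics/ and viewed, and the job is handed in when it is done.

Besides the shell and the picture viewer there is one more tool, called after "Emit:" as name(argument=value, ...) on one line, values as JSON. carry_out: Moves the arm, as the interface text tells. Its arguments: {"type":"object","properties":{"commands":{"type":"array"},"force":{"type":"number"}},"required":["commands"]}

```bash
ls; mkdir -p pics; python3 - <<'E'
from plant import ctrl
import cv2
print(ctrl.get_state())
for n in ("top","side","wrist"):
    p,d=ctrl.read_camera(n)
    cv2.imwrite(f"pics/{n}0.png",p[:,:,::-1])
    import numpy as np
    np.savez(f"{n}0.npz",p=p,d=d)
    print(ctrl.camera_info(n))
E
```

```text
pics
{'time': 0.0, 'qpos': array([-1.41696516e+00,  2.87206362e-01,  1.57820597e+00,  1.27338810e-05,
        1.27862089e+00, -1.49994638e-01]), 'dq': array([ 0.000773  , -0.00143855,  0.00052156,  0.00181641, -0.00107104,
       -0.0017482 ]), 'joint_efforts': array([-1.24571534e-04, -4.05980015e+01, -2.92624730e+01, -1.61687690e-04,
        5.88948184e-03,  4.39777025e-06]), 'eef_pos': array([ 0.20186602, -0.64336044,  0.21380443]), 'tcp_rot': array([ 9.88482952e-01,  1.51327345e-01,  3.75403211e-06, -1.22029223e-03]), 'contact_force': array([-0.49304643,  0.31972991,  0.21659875]), 'wrist_torque': array([-0.01455273, -0.0272899 ,  0.02137239]), 'opening': 1.003001008746841}
{'fx': 529.6374456162017, 'fy': 529.6374456162017, 'cx': 280.65773165549285, 'cy': 208.02153282516625, 'rvec': array([ 2.44985976, -1.59137191,  0.20659279]), 'tvec': array([-0.26820211,  0.42530326,  1.68897616])}
{'fx': 437.95897335679194, 'fy': 437.95897335679194, 'cx': 274.7132169428565, 'cy': 207.90793556570668, 'rvec': array([ 0.08176375, -2.64013567,  1.67328037]), 'tvec': array([0.46108247, 0.14782038, 1.4287971 ])}
{'fx': 325.19226210127806, 'fy': 325.19226210127806, 'cx': 280.8481463084258, 'cy': 209.0837965410225, 'mount': array([[ 8.70950344e-05, -9.44873236e-01, -3.27436345e-01,
         8.45395514e-02],
       [ 9.99999902e-01,  2.24278114e-04, -3.81201915e-04,
         1.04540924e-03],
       [ 4.33624293e-04, -3.27436279e-01,  9.44873163e-01,
        -1.58481152e-01],
       [ 0.00000000e+00,  0.00000000e+00,  0.00000000e+00,
         1.00000000e+00]])}
```

View pics/top0.png

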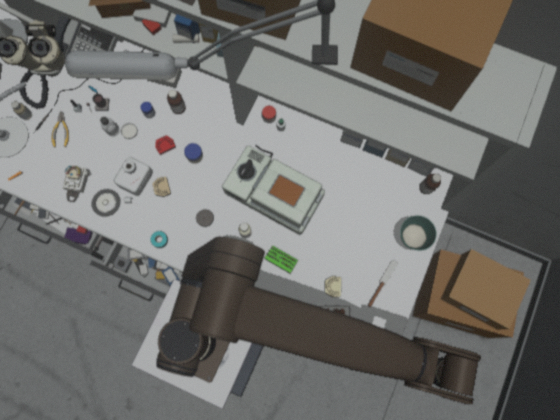

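View pics/side0.png

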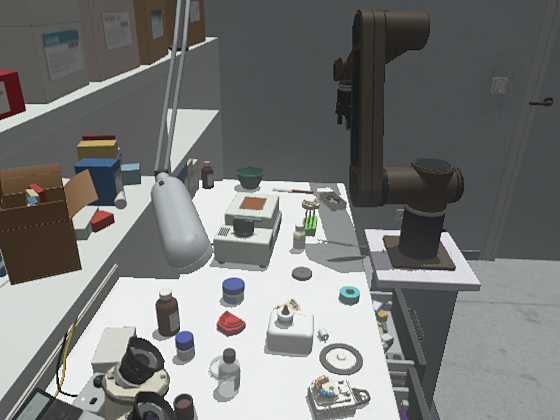

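View pics/wrist0.png

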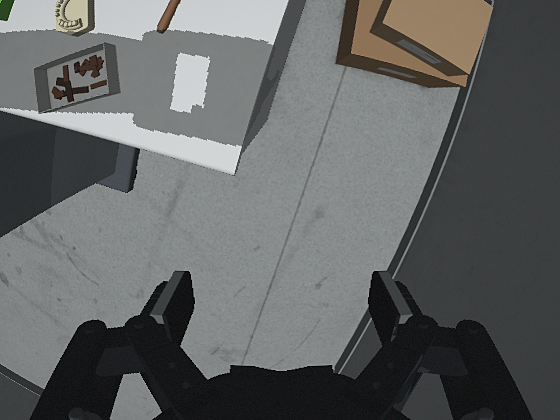

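```bash
cat > h.py <<'E'
import numpy as np, cv2
from scipy.spatial.transform import Rotation as R
from plant import ctrl
def world_cam(n):
    i=ctrl.camera_info(n); Rm=cv2.Rodrigues(i['rvec'])[0]; return i,Rm,np.array(i['tvec'])
def ray(n,u,v,st=None):
    """origin, dirs (cam z=1 normalised for pinholes)"""
    u=np.asarray(u,float);v=np.asarray(v,float)
    if n!='wrist':
        i,Rm,t=world_cam(n)
        d=np.stack([(u-i['cx'])/i['fx'],(v-i['cy'])/i['fy'],np.ones_like(u)],-1)
        return -Rm.T@t, d@Rm
    i=ctrl.camera_info(n); x=u-i['cx'];y=v-i['cy'];r=np.hypot(x,y)+1e-9;th=r/i['fx']
    d=np.stack([np.tan(th)*x/r,np.tan(th)*y/r,np.ones_like(u)],-1)
    T=np.eye(4);T[:3,:3]=R.from_quat(st['tcp_rot']).as_matrix();T[:3,3]=st['eef_pos'];M=T@i['mount']
    return M[:3,3], d@M[:3,:3].T
def onplane(n,u,v,z,st=None):
    o,d=ray(n,u,v,st); return o+d*((z-o[2])/d[...,2])[...,None]
def cloud(n,depth,st=None):
    h,w=depth.shape; v,u=np.mgrid[:h,:w]; o,d=ray(n,u,v,st)
    P=o+d*depth[...,None]; P[depth<=0]=np.nan; return P
def proj(n,X,st=None):
    X=np.atleast_2d(X)
    if n!='wrist':
        i,Rm,t=world_cam(n); c=X@Rm.T+t
        return np.stack([c[:,0]/c[:,2]*i['fx']+i['cx'],c[:,1]/c[:,2]*i['fy']+i['cy']],-1)
    i=ctrl.camera_info(n)
    T=np.eye(4);T[:3,:3]=R.from_quat(st['tcp_rot']).as_matrix();T[:3,3]=st['eef_pos'];M=np.linalg.inv(T@i['mount'])
    c=X@M[:3,:3].T+M[:3,3]; rr=np.hypot(c[:,0],c[:,1]);th=np.arctan2(rr,c[:,2])
    return np.stack([c[:,0]/rr*th*i['fx']+i['cx'],c[:,1]/rr*th*i['fx']+i['cy']],-1)
def snap(n,tag):
    st=ctrl.get_state(); p,d=ctrl.read_camera(n); np.savez(f'{tag}.npz',p=p,d=d,q=st['tcp_rot'],e=st['eef_pos'])
    cv2.imwrite(f'pics/{tag}.png',p[:,:,::-1]); return p,d,st
def load(tag):
    z=np.load(f'{tag}.npz'); return z['p'],z['d'],dict(tcp_rot=z['q'],eef_pos=z['e']) if 'q' in z else None
E
python3 - <<'E'
from h import *
p,d,_=load('top0'); P=cloud('top',d)
for nm,(u,v) in dict(jA=(162,186),jB=(333,286),red=(165,145),hood=(288,190),knob=(247,168),deck=(240,195),jar=(193,152),bottle=(244,230),stone=(205,217),bur=(282,259),bowl=(416,233),spat=(378,290),bench=(350,250)).items(): print(nm,P[v,u].round(3))
print(ctrl.get_state()['time'])
a=cv2.resize(p[160:210,130:180+20],None,fx=5,fy=5,interpolation=2); b=cv2.resize(p[265:315,300:370],None,fx=5,fy=5,interpolation=2); c=cv2.resize(p[135:235,215:330],None,fx=5,fy=5,interpolation=2)
cv2.imwrite('pics/c1.png',np.hstack([a,b])[:,:,::-1]); cv2.imwrite('pics/c2.png',c[:,:,::-1])
E
```

```text
jA [0.414 0.333 0.013]
jB [ 0.337 -0.329  0.019]
red [0.549 0.39  0.02 ]
hood [ 0.544 -0.077  0.128]
knob [0.555 0.071 0.136]
deck [0.477 0.064 0.081]
jar [0.556 0.279 0.053]
bottle [0.375 0.001 0.094]
stone [0.377 0.153 0.005]
bur [ 0.345 -0.145  0.051]
bowl [ 0.613 -0.515  0.012]
spat [ 0.385 -0.468  0.011]
bench [ 0.473 -0.336 -0.001]
0.15
```

View pics/c1.png

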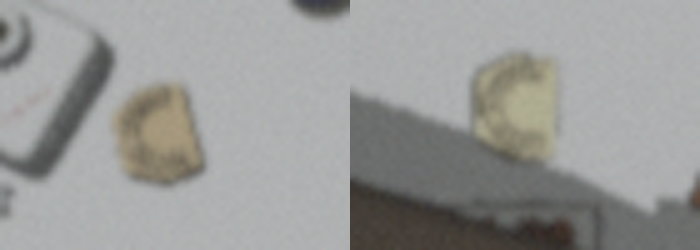

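View pics/c2.png

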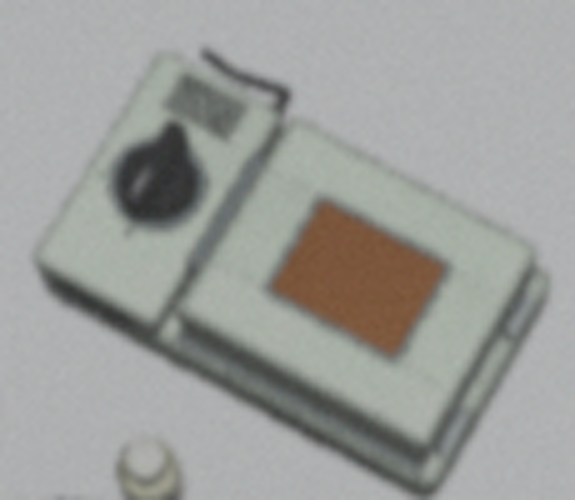

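```bash
python3 - <<'E'
from h import *
p,d,_=load('top0'); P=cloud('top',d); X=P.reshape(-1,3)
def rect(m,name):
    (c,s,a)=cv2.minAreaRect((X[m][:,:2]*1000).astype(np.float32)); print(name,m.sum(),np.round(c,1),np.round(s,1),round(a,1),'z',np.round(np.nanmedian(X[m][:,2]),4))
near=(abs(X[:,0]-.53)<.25)&(abs(X[:,1]+.03)<.25)
rect(near&(X[:,2]>.118)&(X[:,2]<.132)&(X[:,1]<.03),'hoodtop')
rect(near&(X[:,2]>.085)&(X[:,2]<.098)&(X[:,1]>.02)&(X[:,0]>.42),'console')
rect(near&(X[:,2]>.02)&(X[:,0]>.4),'unit')
m=near&(X[:,2]>.105)&(X[:,1]>.03)&(X[:,0]>.45)
rect(m,'knob'); print(X[m].mean(0))
for n,c in dict(A=(.414,.333),B=(.337,-.329)).items():
    m=(np.hypot(X[:,0]-c[0],X[:,1]-c[1])<.05)&(X[:,2]>.008)&(X[:,2]<.045)
    rect(m,n); print(X[m].max(0))
E
```

```text
hoodtop 2437 [539.8 -66.8] [192.7 152.5] 84.0 z 0.1246
console 1053 [625.9  98.7] [337.9 143.5] 16.5 z 0.091
unit 20636 [590.6 -30.2] [378.7 499.6] 0.0 z 0.5945
knob 5549 [643.9 124.8] [272.1 189.5] 0.0 z 0.6002
[0.73298884 0.12496163 0.52193356]
A 277 [415.7 332.6] [78.7 82.8] 66.8 z 0.0199
[0.46014462 0.37477825 0.04027941]
B 305 [ 330.3 -330.5] [72.6 82.5] 71.0 z 0.0188
[ 0.37107835 -0.28981759  0.0361108 ]
```

```bash
cat >> h.py <<'E'
def delta(pos,yaw,st=None):
    """yaw deg of tool x in world, tool down"""
    st=st or ctrl.get_state(); R0=R.from_quat(st['tcp_rot']); a=np.radians(yaw)
    Rt=R.from_matrix(np.array([[np.cos(a),np.sin(a),0],[np.sin(a),-np.cos(a),0],[0,0,-1]]))
    dp=R0.inv().apply(np.array(pos)-st['eef_pos']); dr=(R0.inv()*Rt).as_rotvec()
    m=R0.as_matrix(); print('t',round(st['time'],2),'tcp',st['eef_pos'].round(4),'yaw',np.degrees(np.arctan2(m[1,0],m[0,0])).round(2),'F',st['contact_force'].round(1),'op',round(st['opening'],3),'q6',st['qpos'].round(2)[5])
    print('dpos',dp.round(4).tolist(),'rows',round(np.linalg.norm(dp)/.0417,1),'drot',dr.round(4).tolist(),'rows',round(np.linalg.norm(dr)/.125,1))
E
python3 - <<'E'
from h import *
delta((.38,-.31,.25),17.4)
p,d,_=load('top0'); P=cloud('top',d); 
for u,v in [(120,65),(170,62),(192,62),(260,40),(326,5),(325,55),(300,90),(280,80),(133,175),(130,165),(120,185),(106,200)]: print((u,v),P[v,u].round(3))
E
```

```text
t 0.15 tcp [ 0.2019 -0.6435  0.2141] yaw 17.41 F [-0.6  0.1 -0.3] op 1.002 q6 -0.15
dpos [0.2698, -0.265, -0.0353] rows 9.1 drot [-0.0019, -0.0003, 0.0001] rows 0.0
(120, 65) [0.618 0.483 0.383]
(170, 62) [0.687 0.36  0.378]
(192, 62) [0.714 0.303 0.375]
(260, 40) [0.729 0.087 0.605]
(326, 5) [ 0.696 -0.075  0.875]
(325, 55) [ 0.743 -0.076  0.627]
(300, 90) [ 0.786 -0.006  0.32 ]
(280, 80) [0.79  0.06  0.323]
(133, 175) [0.4   0.422 0.063]
(130, 165) [0.421 0.435 0.093]
(120, 185) [0.352 0.447 0.06 ]
(106, 200) [ 0.294  0.49  -0.002]
```

Emit:
carry_out(commands=[{"delta_pos": [0.27, -0.265, -0.035], "delta_rot": [0, 0, 0], "claw": 100}, {"delta_pos": [0.27, -0.265, -0.035], "delta_rot": [0, 0, 0], "claw": 100}, {"delta_pos": [0.27, -0.265, -0.035], "delta_rot": [0, 0, 0], "claw": 100}, {"delta_pos": [0.27, -0.265, -0.035], "delta_rot": [0, 0, 0], "claw": 100}, {"delta_pos": [0.27, -0.265, -0.035], "delta_rot": [0, 0, 0], "claw": 100}, {"delta_pos": [0.27, -0.265, -0.035], "delta_rot": [0, 0, 0], "claw": 100}, {"delta_pos": [0.27, -0.265, -0.035], "delta_rot": [0, 0, 0], "claw": 100}, {"delta_pos": [0.27, -0.265, -0.035], "delta_rot": [0, 0, 0], "claw": 100}])

```text
time: 0.82
eef_pos: [0.3586, -0.3491, 0.2453]
tcp_rot: [0.989, 0.151, 0.0, -0.001]
contact_force: [0.5, -0.1, 0.1]
opening: 1.0
```

```bash
python3 - <<'E'
from h import *
snap('wrist','w1')
delta((.50,-.02,.36),-6)
E
```

```text
t 0.87 tcp [ 0.3618 -0.3435  0.2462] yaw 17.67 F [2.6 4.2 0.1] op 1.0 q6 0.29
dpos [0.2304, -0.2669, -0.1114] rows 8.9 drot [-0.0059, -0.0036, 0.4131] rows 3.3
```

View pics/w1.png

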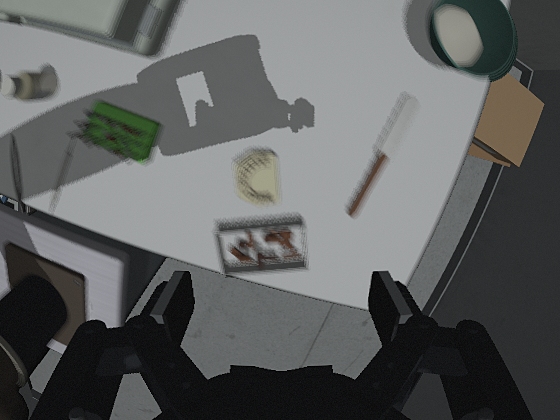

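Emit:
carry_out(commands=[{"delta_pos": [0.297, -0.277, -0.111], "delta_rot": [0, 0, 0.413], "claw": 100}, {"delta_pos": [0.297, -0.277, -0.111], "delta_rot": [0, 0, 0.413], "claw": 100}, {"delta_pos": [0.297, -0.277, -0.111], "delta_rot": [0, 0, 0.413], "claw": 100}, {"delta_pos": [0.297, -0.277, -0.111], "delta_rot": [0, 0, 0.413], "claw": 100}, {"delta_pos": [0.297, -0.277, -0.111], "delta_rot": [0, 0, 0.413], "claw": 100}, {"delta_pos": [0.297, -0.277, -0.111], "delta_rot": [0, 0, 0.413], "claw": 100}, {"delta_pos": [0.297, -0.277, -0.111], "delta_rot": [0, 0, 0.413], "claw": 100}, {"delta_pos": [0.297, -0.277, -0.111], "delta_rot": [0, 0, 0.413], "claw": 100}])

```text
time: 1.53
eef_pos: [0.5103, -0.0785, 0.3317]
tcp_rot: [0.999, -0.052, 0.001, -0.003]
contact_force: [0.5, -0.9, -0.0]
opening: 1.003
```

```bash
python3 - <<'E'
from h import *
delta((.56,.01,.36),-6)
E
```

```text
t 1.53 tcp [ 0.5103 -0.0785  0.3317] yaw -5.99 F [ 0.5 -0.9 -0. ] op 1.003 q6 1.32
dpos [0.0402, -0.0934, -0.0276] rows 2.5 drot [-0.0064, -0.0023, 0.0001] rows 0.1
```

Emit:
carry_out(commands=[{"delta_pos": [0.04, -0.093, -0.028], "delta_rot": [-0.006, -0.002, 0], "claw": 100}, {"delta_pos": [0.04, -0.093, -0.028], "delta_rot": [-0.006, -0.002, 0], "claw": 100}, {"delta_pos": [0.04, -0.093, -0.028], "delta_rot": [-0.006, -0.002, 0], "claw": 100}, {"delta_pos": [0.04, -0.093, -0.028], "delta_rot": [-0.006, -0.002, 0], "claw": 100}, {"delta_pos": [0.04, -0.093, -0.028], "delta_rot": [-0.006, -0.002, 0], "claw": 100}])

```text
time: 1.95
eef_pos: [0.5599, 0.0105, 0.3602]
tcp_rot: [0.999, -0.051, -0.0, 0.0]
contact_force: [0.6, -0.8, -0.8]
opening: 1.004
```

```bash
python3 - <<'E'
from h import *
snap('wrist','w2')
delta((.56,.09,.25),174)
E
```

```text
t 2.0 tcp [0.5594 0.0095 0.3597] yaw -5.95 F [ 0.5 -0.5 -0.7] op 1.002 q6 1.51
dpos [-0.0077, -0.0801, 0.1097] rows 3.3 drot [-0.0017, 0.0002, -3.1407] rows 25.1
```

View pics/w2.png

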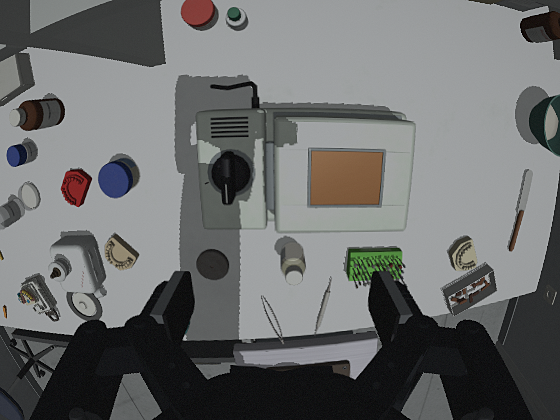

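```bash
python3 - <<'E'
from h import *
p,d,st=load('w2')
a=cv2.resize(p[95:245,185:425],None,fx=3.3,fy=3.3,interpolation=cv2.INTER_CUBIC); cv2.imwrite('pics/c3.png',a[:,:,::-1])
b=cv2.resize(p[220:290,90:160],None,fx=5,fy=5,interpolation=2); c=cv2.resize(p[220:290,430:500],None,fx=5,fy=5,interpolation=2)
cv2.imwrite('pics/c4.png',np.hstack([b,c])[:,:,::-1])
for z in (.122,.137): print(z,onplane('wrist',[229],[178],z,st).round(4))
print('hood',onplane('wrist',[275,415,409,277],[113,120,230,231],.125,st).round(4))
print('window',onplane('wrist',[308,384,382,308],[149,151,206,205],.125,st).round(4))
E
```

```text
0.122 [[0.5555 0.076  0.122 ]]
0.137 [[0.5589 0.0731 0.137 ]]
hood [[ 0.63    0.0095  0.125 ]
 [ 0.61   -0.1662  0.125 ]
 [ 0.4599 -0.1588  0.125 ]
 [ 0.4787  0.023   0.125 ]]
window [[ 0.5823 -0.0259  0.125 ]
 [ 0.5723 -0.1222  0.125 ]
 [ 0.4992 -0.1183  0.125 ]
 [ 0.5105 -0.0202  0.125 ]]
```

View pics/c3.png

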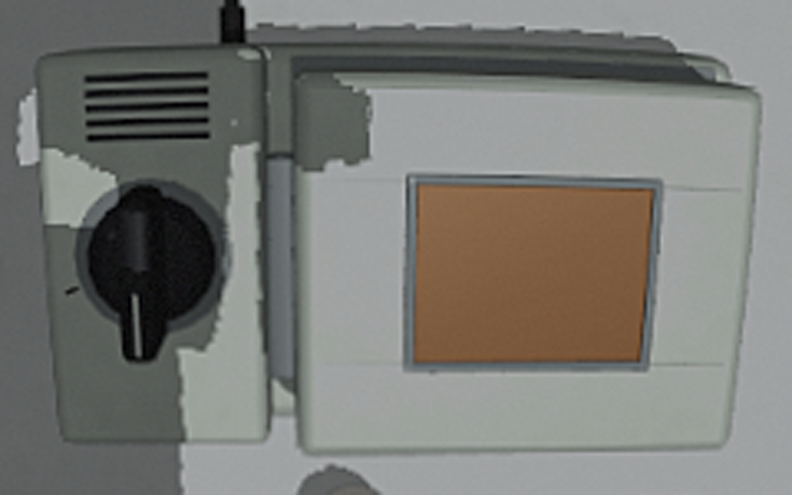

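View pics/c4.png

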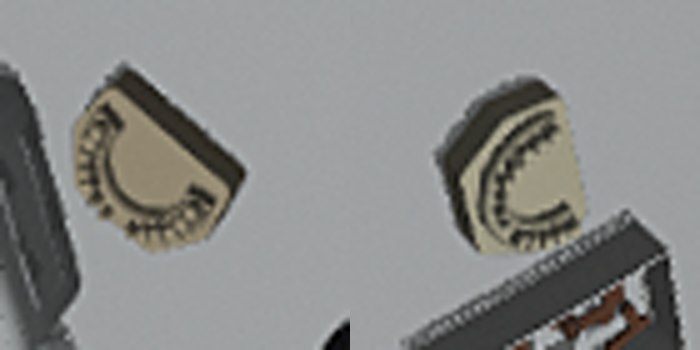

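```bash
python3 - <<'E'
from h import *
def tri(o1,d1,o2,d2):
    d1=d1/np.linalg.norm(d1);d2=d2/np.linalg.norm(d2)
    A=np.stack([d1,-d2],1); s=np.linalg.lstsq(A,o2-o1,rcond=None)[0]
    a=o1+s[0]*d1;b=o2+s[1]*d2; return (a+b)/2, np.linalg.norm(a-b)
w,_,st=load('w2'); t,_,_=load('top0')
def win(p,box):
    x0,y0,x1,y1=box; s=p[y0:y1,x0:x1].astype(int); m=(s[...,0]-s[...,2]>35)
    n,l,stt,c=cv2.connectedComponentsWithStats(m.astype(np.uint8)); k=1+stt[1:,4].argmax()
    cnt=max(cv2.findContours((l==k).astype(np.uint8),0,2)[0],key=cv2.contourArea)
    return c[k]+[x0,y0],stt[k,4],cnt[:,0]+[x0,y0]
def blk(p,box,th):
    x0,y0,x1,y1=box; s=p[y0:y1,x0:x1].max(-1); m=(s<th)
    n,l,stt,c=cv2.connectedComponentsWithStats(m.astype(np.uint8)); k=1+stt[1:,4].argmax()
    return c[k]+[x0,y0],stt[k]
cw,aw,kw=win(w,(290,130,400,220)); ct,at,kt=win(t,(260,165,320,215)); print(cw,aw,ct,at)
print('window tri',tri(*ray('wrist',*cw,st),*ray('top',*ct)))
for nm,k,s in(('wrist',kw,st),('top',kt,None)):
    q=onplane(nm,k[:,0],k[:,1],.125,s)[:,:2]; print(nm,cv2.minAreaRect((q*1000).astype(np.float32)))
bw=blk(w,(200,140,262,215),60);bt=blk(t,(230,150,265,190),60);print(bw,bt)
print('knob tri',tri(*ray('wrist',*bw[0],st),*ray('top',*bt[0])))
print('skirt',onplane('wrist',[231.],[173.2],.1,st))
for o in (-.032,.032):
  print(proj('wrist',np.array([.5605,.076,.137])+o*np.array([.995,-.1,0]),st),proj('top',np.array([.5605,.076,.137])+o*np.array([.995,-.1,0])))
E
```

```text
[345.23444716 177.26514534] 3681 [286.24818841 190.17934783] 552
window tri (array([ 0.54209916, -0.07105932,  0.12247916]), np.float64(0.0012365188108684803))
wrist ((541.4295654296875, -71.69342041015625), (90.721923828125, 68.71502685546875), 85.12748718261719)
top ((541.9701538085938, -71.582275390625), (88.92524719238281, 65.79559326171875), 84.01497650146484)
(array([230.23924731, 174.70564516]), array([   8,   10,   45,   55, 1488], dtype=int32)) (array([247.08955224, 170.29850746]), array([  9,  11,  15,  17, 134], dtype=int32))
knob tri (array([0.55651816, 0.07502445, 0.10723699]), np.float64(0.002902443460482233))
skirt [[0.55679746 0.07651647 0.1       ]]
[[227.80112236 201.99449074]] [[241.24568775 174.18512481]]
[[225.42088457 150.99795825]] [[251.44982259 157.72266257]]
```

```bash
python3 - <<'E'
from h import *
p,d,st=load('w2')
a=cv2.resize(p[140:215,195:265],None,fx=8,fy=8,interpolation=cv2.INTER_CUBIC).astype(float); a=np.clip(255*(a/255)**.5,0,255)
cv2.imwrite('pics/c5.png',a[:,:,::-1])
E
```

```text
[ WARN:0@0.471] global loadsave.cpp:1063 imwrite_ Unsupported depth image for selected encoder is fallbacked to CV_8U.
```

View pics/c5.png

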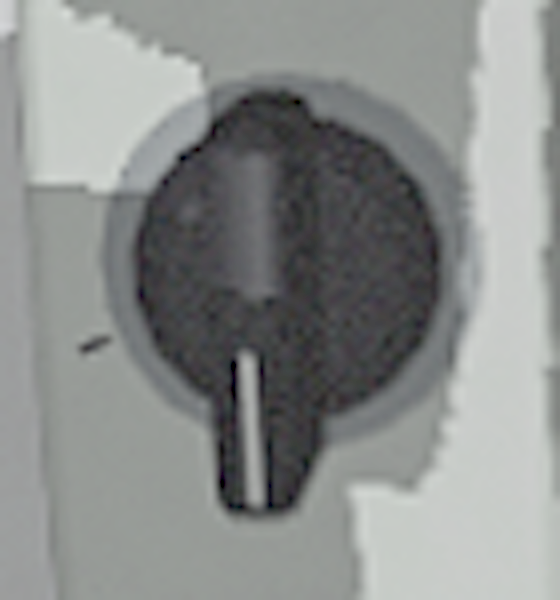

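Emit:
carry_out(commands=[{"delta_pos": [-0.009, -0.067, 0.13], "delta_rot": [0, 0, -1.0], "claw": 45}, {"delta_pos": [-0.009, -0.067, 0.13], "delta_rot": [0, 0, -1.0], "claw": 45}, {"delta_pos": [-0.009, -0.067, 0.13], "delta_rot": [0, 0, -1.0], "claw": 45}, {"delta_pos": [-0.009, -0.067, 0.13], "delta_rot": [0, 0, -1.0], "claw": 45}, {"delta_pos": [-0.009, -0.067, 0.13], "delta_rot": [0, 0, -1.0], "claw": 45}, {"delta_pos": [-0.009, -0.067, 0.13], "delta_rot": [0, 0, -1.0], "claw": 45}, {"delta_pos": [-0.009, -0.067, 0.13], "delta_rot": [0, 0, -1.0], "claw": 45}, {"delta_pos": [-0.009, -0.067, 0.13], "delta_rot": [0, 0, -1.0], "claw": 45}])

```text
time: 2.67
eef_pos: [0.5563, 0.0754, 0.2286]
tcp_rot: [0.901, 0.435, -0.001, -0.0]
contact_force: [-0.4, -0.1, 0.0]
opening: 0.451
```

Emit:
carry_out(commands=[{"delta_pos": [0, 0, 0], "delta_rot": [0, 0, -1.0], "claw": 45}, {"delta_pos": [0, 0, 0], "delta_rot": [0, 0, -1.0], "claw": 45}, {"delta_pos": [0, 0, 0], "delta_rot": [0, 0, -1.0], "claw": 45}, {"delta_pos": [0, 0, 0], "delta_rot": [0, 0, -1.0], "claw": 45}, {"delta_pos": [0, 0, 0], "delta_rot": [0, 0, -1.0], "claw": 45}, {"delta_pos": [0, 0, 0], "delta_rot": [0, 0, -1.0], "claw": 45}, {"delta_pos": [0, 0, 0], "delta_rot": [0, 0, -1.0], "claw": 45}, {"delta_pos": [0, 0, 0], "delta_rot": [0, 0, -1.0], "claw": 45}])

```text
time: 3.33
eef_pos: [0.5555, 0.0735, 0.2277]
tcp_rot: [0.582, 0.813, -0.002, -0.002]
contact_force: [-0.1, 0.6, -0.2]
opening: 0.447
```

```bash
python3 - <<'E'
from h import *
delta((.557,.077,.2),174.5)
E
```

```text
t 3.33 tcp [0.5555 0.0735 0.2277] yaw 108.8 F [-0.1  0.6 -0.2] op 0.447 q6 -0.38
dpos [0.0028, 0.0027, 0.0277] rows 0.7 drot [-0.0037, -0.0034, -1.1467] rows 9.2
```

Emit:
carry_out(commands=[{"delta_pos": [0.003, 0.003, 0.027], "delta_rot": [-0.004, -0.003, -1.15], "claw": 45}, {"delta_pos": [0.003, 0.003, 0.027], "delta_rot": [-0.004, -0.003, -1.15], "claw": 45}, {"delta_pos": [0.003, 0.003, 0.027], "delta_rot": [-0.004, -0.003, -1.15], "claw": 45}, {"delta_pos": [0.003, 0.003, 0.027], "delta_rot": [-0.004, -0.003, -1.15], "claw": 45}, {"delta_pos": [0.003, 0.003, 0.027], "delta_rot": [-0.004, -0.003, -1.15], "claw": 45}, {"delta_pos": [0.003, 0.003, 0.027], "delta_rot": [-0.004, -0.003, -1.15], "claw": 45}, {"delta_pos": [0.003, 0.003, 0.027], "delta_rot": [-0.004, -0.003, -1.15], "claw": 45}, {"delta_pos": [0.003, 0.003, 0.027], "delta_rot": [-0.004, -0.003, -1.15], "claw": 45}])

```text
time: 4.0
eef_pos: [0.5564, 0.0754, 0.1999]
tcp_rot: [0.121, 0.993, -0.0, -0.001]
contact_force: [-1.0, -0.2, -0.1]
opening: 0.449
```

```bash
python3 - <<'E'
from h import *
snap('wrist','w3')
delta((.557,.077,.126),174.5)
E
```

```text
t 4.05 tcp [0.5564 0.0754 0.1999] yaw 166.33 F [-0.   0.2  0.8] op 0.45 q6 -1.38
dpos [-0.0004, 0.0017, 0.0739] rows 1.8 drot [-0.0005, -0.0019, -0.1426] rows 1.1
```

View pics/w3.png

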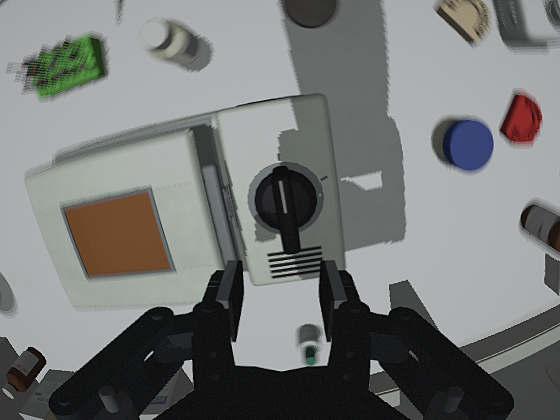

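```bash
python3 - <<'E'
from h import *
p,d,st=load('w3')
q=onplane('wrist',[280,291],[172,249],.137,st); print(q.round(4),q.mean(0).round(4)); v=q[0]-q[1]; print(np.linalg.norm(v),np.degrees(np.arctan2(v[1],v[0])))
a=cv2.resize(p[150:265,235:335],None,fx=6,fy=5,interpolation=cv2.INTER_CUBIC); a=(255*(a/255.)**.5).astype(np.uint8)
cv2.imwrite('pics/c6.png',a[:,:,::-1])
E
```

```text
[[0.5223 0.0823 0.137 ]
 [0.5818 0.0761 0.137 ]] [0.5521 0.0792 0.137 ]
0.05978819848262601 174.05075131319035
```

View pics/c6.png

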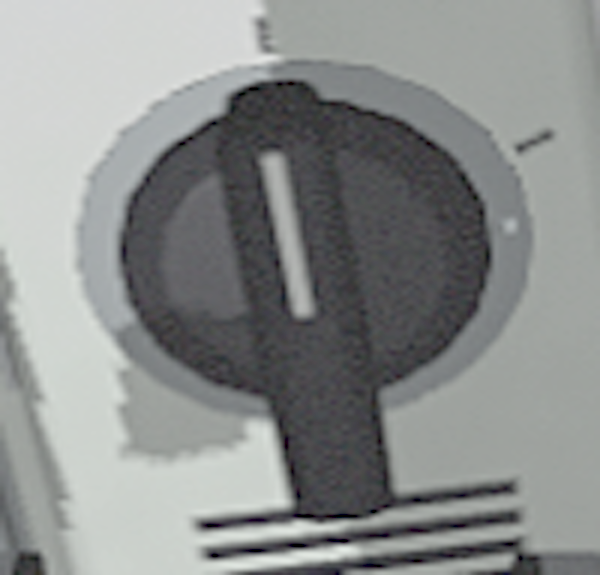

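Emit:
carry_out(commands=[{"delta_pos": [0, 0.002, 0.03], "delta_rot": [0, -0.002, -0.141], "claw": 45}, {"delta_pos": [0, 0.002, 0.03], "delta_rot": [0, -0.002, -0.141], "claw": 45}, {"delta_pos": [0, 0.002, 0.075], "delta_rot": [0, -0.002, -0.141], "claw": 45}, {"delta_pos": [0, 0.002, 0.075], "delta_rot": [0, -0.002, -0.141], "claw": 45}, {"delta_pos": [0, 0.002, 0.075], "delta_rot": [0, -0.002, -0.141], "claw": 45}])

```text
time: 4.47
eef_pos: [0.5537, 0.0767, 0.122]
tcp_rot: [0.051, 0.999, -0.0, -0.004]
contact_force: [-1.0, -0.6, 0.7]
opening: 0.45
```

Emit:
carry_out(commands=[{"delta_pos": [0, 0, 0], "delta_rot": [0, 0, 0], "claw": 0}, {"delta_pos": [0, 0, 0], "delta_rot": [0, 0, 0], "claw": 0}, {"delta_pos": [0, 0, 0], "delta_rot": [0, 0, 0], "claw": 0}, {"delta_pos": [0, 0, 0], "delta_rot": [0, 0, 0], "claw": 0}], force=40)

```text
time: 4.8
eef_pos: [0.5547, 0.0767, 0.1237]
tcp_rot: [0.051, 0.999, -0.0, -0.003]
contact_force: [0.2, 0.9, 0.4]
opening: -0.003
```

```bash
python3 - <<'E'
from h import *
delta((.557,.077,.126),174.5)
E
```

```text
t 4.8 tcp [0.5547 0.0767 0.1237] yaw 174.19 F [0.2 0.9 0.4] op -0.003 q6 -1.51
dpos [-0.0022, 0.0005, -0.0023] rows 0.1 drot [-0.001, -0.0055, -0.0055] rows 0.1
```

```bash
python3 - <<'E'
from h import *
p,d,st=snap('wrist','w4')
a=cv2.resize(p[140:360,180:400],None,fx=2.7,fy=2.7,interpolation=cv2.INTER_CUBIC); a=(255*(a/255.)**.5).astype(np.uint8)
cv2.imwrite('pics/c7.png',a[:,:,::-1])
snap('side','s4')
E
```

```text
(no output)
```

View pics/c7.png

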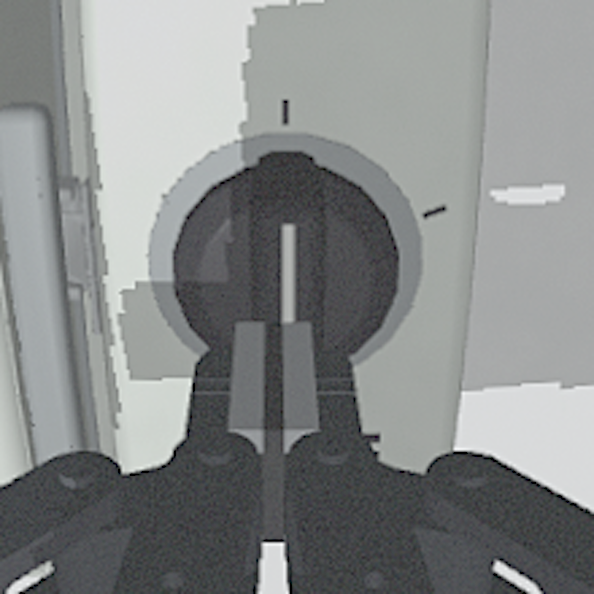

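View pics/s4.png

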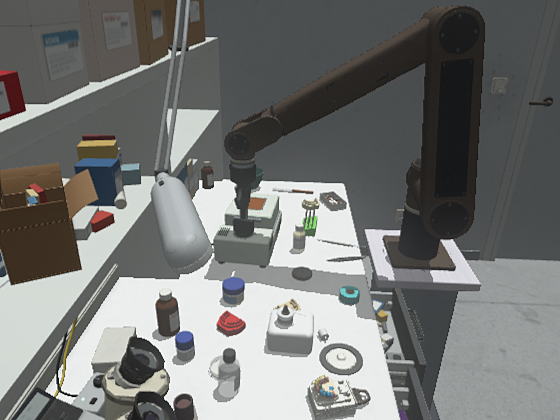

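```bash
python3 - <<'E'
from h import *
p,d,st=load('w4'); P=cloud('wrist',d,st)
print('tcp px',proj('wrist',st['eef_pos'],st), 'tip px',proj('wrist',st['eef_pos']-[0,0,.017],st))
for cx,cy in [(288,170),(288,200),(288,250),(288,310),(274,330),(274,360),(274,400),(274,440),(250,340),(250,380),(300,340),(300,380),(220,330),(340,330),(215,400),(350,400)]:
    u,v=round(180+cx/2.7),round(140+cy/2.7); print((cx,cy),(u,v),P[v,u].round(3))
E
```

```text
tcp px [[282.43271062 259.24022086]] tip px [[282.32685733 246.07429881]]
(288, 170) (287, 203) [0.525 0.082 0.117]
(288, 200) (287, 214) [0.525 0.082 0.134]
(288, 250) (287, 233) [0.534 0.081 0.136]
(288, 310) (287, 255) [0.546 0.08  0.137]
(274, 330) (281, 262) [0.544 0.077 0.147]
(274, 360) (281, 273) [0.545 0.077 0.156]
(274, 400) (281, 288) [0.544 0.077 0.169]
(274, 440) (281, 303) [0.547 0.077 0.176]
(250, 340) (273, 266) [0.544 0.073 0.151]
(250, 380) (273, 281) [0.544 0.074 0.164]
(300, 340) (291, 266) [0.545 0.082 0.15 ]
(300, 380) (291, 281) [0.545 0.081 0.164]
(220, 330) (261, 262) [0.566 0.062 0.103]
(340, 330) (306, 262) [0.569 0.09  0.103]
(215, 400) (260, 288) [0.548 0.067 0.163]
(350, 400) (310, 288) [0.55  0.089 0.163]
```

```bash
python3 - <<'E'
from h import *
st=dict(tcp_rot=np.array([0,0,0,1.]),eef_pos=np.zeros(3))
for x in(-.011,0,.011):
  for z in (-.02,-.01,0,.01,.017): print(x,z,proj('wrist',[x,0,z],st).round(1),proj('wrist',[x,.0425,z-.013],st).round(1))
for n in('w1','w4','w3'):
  p,d,_=load(n); P=cloud('wrist',d,st); print(n,[ (v,P[v,285 if 0 else (184 if n=='w1' else 236 if n=='w3' else 273)].round(3)) for v in range(255,320,6)])
E
```

```text
-0.011 -0.02 [[282.6 296.3]] [[369.7 309. ]]
-0.011 -0.01 [[282.5 285.8]] [[365.3 297.6]]
-0.011 0 [[282.4 276.4]] [[361.2 287.3]]
-0.011 0.01 [[282.3 267.7]] [[357.4 277.8]]
-0.011 0.017 [[282.3 262.1]] [[355.  271.7]]
0 -0.02 [[282.6 278.1]] [[372.8 290.4]]
0 -0.01 [[282.5 268.2]] [[368.  279.5]]
0 0 [[282.4 259.2]] [[363.5 269.7]]
0 0.01 [[282.4 251.2]] [[359.5 260.8]]
0 0.017 [[282.3 245.9]] [[356.8 255.1]]
0.011 -0.02 [[282.7 258.5]] [[375.9 270.3]]
0.011 -0.01 [[282.6 249.3]] [[370.6 260.1]]
0.011 0 [[282.5 241.1]] [[365.8 251. ]]
0.011 0.01 [[282.4 233.7]] [[361.4 242.8]]
0.011 0.017 [[282.3 228.9]] [[358.6 237.5]]
w1 [(255, array([-0.126, -0.14 ,  0.246])), (261, array([-0.136, -0.142,  0.247])), (267, array([-0.577, -0.409,  1.005])), (273, array([ 0.011, -0.045, -0.035])), (279, array([ 0.01 , -0.043, -0.04 ])), (285, array([ 0.007, -0.044, -0.04 ])), (291, array([nan, nan, nan])), (297, array([ 0.003, -0.044, -0.043])), (303, array([ 0.   , -0.044, -0.044])), (309, array([-0.002, -0.044, -0.045])), (315, array([-0.004, -0.044, -0.047]))]
w4 [(255, array([ 0.008, -0.005, -0
[... 152 characters left out ...]
.004, -0.038])), (285, array([ 0.011, -0.004, -0.043])), (291, array([ 0.01 , -0.004, -0.047])), (297, array([ 0.011, -0.004, -0.053])), (303, array([ 0.011, -0.004, -0.057])), (309, array([ 0.012, -0.004, -0.062])), (315, array([ 0.011, -0.004, -0.064]))]
w3 [(255, array([-0.042, -0.039,  0.086])), (261, array([ 0.01 , -0.022, -0.021])), (267, array([ 0.011, -0.022, -0.028])), (273, array([ 0.011, -0.021, -0.033])), (279, array([ 0.01 , -0.02 , -0.038])), (285, array([ 0.007, -0.021, -0.038])), (291, array([ 0.007, -0.02 , -0.043])), (297, array([ 0.005, -0.02 , -0.044])), (303, array([ 0.002, -0.02 , -0.044])), (309, array([-0.001, -0.02 , -0.045])), (315, array([-0.003, -0.02 , -0.047]))]
```

Emit:
carry_out(commands=[{"delta_pos": [0, 0, 0], "delta_rot": [0, 0, 0], "claw": 45}, {"delta_pos": [0, 0, 0], "delta_rot": [0, 0, 0], "claw": 45}, {"delta_pos": [0, 0.001, 0], "delta_rot": [0, 0, 0], "claw": 45}, {"delta_pos": [-0.001, 0.001, 0.02], "delta_rot": [-0.001, -0.006, 0], "claw": 45}, {"delta_pos": [-0.001, 0.001, 0.036], "delta_rot": [-0.001, -0.006, 0], "claw": 45}, {"delta_pos": [-0.001, 0.001, 0.036], "delta_rot": [-0.001, -0.006, 0], "claw": 45}])

```text
time: 5.4
eef_pos: [0.5555, 0.0777, 0.0861]
tcp_rot: [0.051, 0.999, 0.0, 0.0]
contact_force: [-1.0, -0.8, 1.3]
opening: 0.447
```

Emit:
carry_out(commands=[{"delta_pos": [0, 0, 0], "delta_rot": [0, 0, 0], "claw": 0}, {"delta_pos": [0, 0, 0], "delta_rot": [0, 0, 0], "claw": 0}, {"delta_pos": [0, 0, 0], "delta_rot": [0, 0, 0], "claw": 0}, {"delta_pos": [0, 0, 0], "delta_rot": [0, 0, 0], "claw": 0}], force=40)

```text
time: 5.73
eef_pos: [0.5565, 0.0792, 0.0874]
tcp_rot: [0.051, 0.999, 0.002, 0.001]
contact_force: [1.4, 4.8, 2.8]
opening: 0.16
```

Emit:
carry_out(commands=[{"delta_pos": [0, -0.001, 0], "delta_rot": [0, 0, 0.9], "claw": 0}, {"delta_pos": [0, -0.001, 0], "delta_rot": [0, 0, 0.9], "claw": 0}, {"delta_pos": [0, -0.001, 0], "delta_rot": [0, 0, 0.9], "claw": 0}, {"delta_pos": [0, -0.001, 0], "delta_rot": [0, 0, 0.9], "claw": 0}, {"delta_pos": [0, -0.001, 0], "delta_rot": [0, 0, 0.9], "claw": 0}, {"delta_pos": [0, -0.001, 0], "delta_rot": [0, 0, 0.9], "claw": 0}, {"delta_pos": [0, -0.001, 0], "delta_rot": [0, 0, 0.9], "claw": 0}, {"delta_pos": [0, -0.001, 0], "delta_rot": [0, 0, 0.9], "claw": 0}])

```text
time: 6.4
eef_pos: [0.5562, 0.0789, 0.0874]
tcp_rot: [0.482, 0.876, 0.002, 0.0]
contact_force: [0.6, 2.4, 0.7]
opening: 0.157
```

```bash
python3 - <<'E'
from h import *
delta((.5555,.078,.087),174.2-68.8)
print(ctrl.get_state()['wrist_torque'])
E
```

```text
t 6.4 tcp [0.5562 0.0789 0.0874] yaw 122.35 F [0.6 2.4 0.7] op 0.157 q6 -0.61
dpos [-0.0004, -0.0011, 0.0004] rows 0.0 drot [0.0039, -0.0025, 0.2957] rows 2.4
[0.1549662  0.06980848 0.04410088]
```

Emit:
carry_out(commands=[{"delta_pos": [0, -0.001, 0], "delta_rot": [0, 0, 0.31], "claw": 0}, {"delta_pos": [0, -0.001, 0], "delta_rot": [0, 0, 0.31], "claw": 0}, {"delta_pos": [0, -0.001, 0], "delta_rot": [0, 0, 0.31], "claw": 0}, {"delta_pos": [0, -0.001, 0], "delta_rot": [0, 0, 0.31], "claw": 0}, {"delta_pos": [0, -0.001, 0], "delta_rot": [0, 0, 0.31], "claw": 0}])

```text
time: 6.82
eef_pos: [0.556, 0.0789, 0.0874]
tcp_rot: [0.61, 0.792, 0.003, 0.001]
contact_force: [4.8, 2.8, -2.5]
opening: 0.158
```

```bash
python3 - <<'E'
from h import *
delta((.5555,.078,.087),174.2-68.8)
print(ctrl.get_state()['wrist_torque'])
p,d,st=snap('wrist','w5')
E
```

```text
t 6.82 tcp [0.556  0.0789 0.0874] yaw 104.8 F [ 4.8  2.8 -2.5] op 0.158 q6 -0.3
dpos [-0.0007, -0.0007, 0.0004] rows 0.0 drot [0.0055, -0.0027, -0.0105] rows 0.1
[ 0.21455371 -0.4570501   0.47642913]
```

View pics/w5.png

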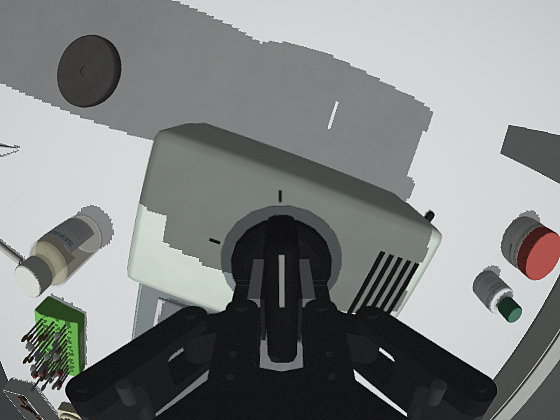

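Emit:
carry_out(commands=[{"delta_pos": [0, 0, 0], "delta_rot": [0, 0, -0.01], "claw": 95}, {"delta_pos": [0, 0, 0], "delta_rot": [0, 0, -0.01], "claw": 95}, {"delta_pos": [0, 0, 0], "delta_rot": [0, 0, -0.01], "claw": 95}, {"delta_pos": [0, 0, 0], "delta_rot": [0, 0, -0.01], "claw": 95}, {"delta_pos": [0, 0, -0.1], "delta_rot": [0, 0, -0.01], "claw": 95}, {"delta_pos": [0, 0, -0.1], "delta_rot": [0, 0, -0.01], "claw": 95}, {"delta_pos": [0, 0, -0.1], "delta_rot": [0, 0, -0.01], "claw": 95}, {"delta_pos": [0, 0, -0.1], "delta_rot": [0, 0, -0.01], "claw": 95}])

```text
time: 7.53
eef_pos: [0.559, 0.0779, 0.1942]
tcp_rot: [0.606, 0.795, 0.006, 0.006]
contact_force: [-0.1, 0.3, 0.2]
opening: 0.954
```

```bash
python3 - <<'E'
from h import *
p,d,st=snap('wrist','w6')
snap('side','s6')
delta((.42,.28,.25),150)
# better jaw A / B edges from w2, at top of base z=.018
w,_,s2=load('w2')
# jaw A base top polygon px from crop c4 (5x, origin 90,220): back-flat edge bottom & faces
def cv(pts,ox): return np.array([(ox+x/5,220+y/5) for x,y in pts])
A=cv([(112,88),(232,182),(205,240),(155,250),(75,150),(78,118)],90)
B=cv([(560-350,100),(578-350,220),(490-350,252),(455-350,165),(530-350,105)],430)
print('A',onplane('wrist',A[:,0],A[:,1],.018,s2).round(3).tolist()); print('B',onplane('wrist',B[:,0],B[:,1],.018,s2).round(3).tolist())
E
```

```text
t 7.63 tcp [0.5558 0.0781 0.1883] yaw 105.36 F [ 0.3  1.  -0.2] op 0.946 q6 -0.31
dpos [0.2307, -0.077, -0.0619] rows 6.0 drot [0.0072, 0.001, -0.7791] rows 6.2
A [[0.447, 0.337, 0.018], [0.405, 0.296, 0.018], [0.381, 0.316, 0.018], [0.378, 0.34, 0.018], [0.422, 0.363, 0.018], [0.436, 0.357, 0.018]]
B [[0.371, -0.34, 0.018], [0.314, -0.359, 0.018], [0.307, -0.317, 0.018], [0.349, -0.294, 0.018], [0.37, -0.326, 0.018]]
```

View pics/s6.png

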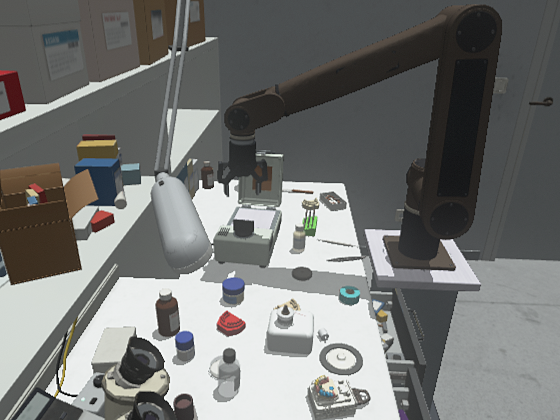

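View pics/w6.png

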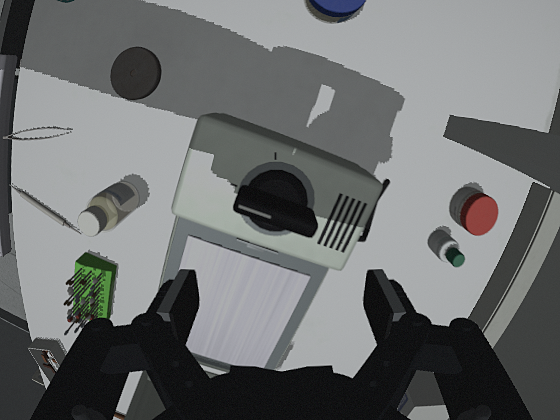

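```bash
python3 - <<'E'
from h import *
delta((.425,.335,.22),44)
E
```

```text
t 7.63 tcp [0.5558 0.0781 0.1883] yaw 105.36 F [ 0.3  1.  -0.2] op 0.946 q6 -0.31
dpos [0.2824, -0.0578, -0.0317] rows 7.0 drot [0.0053, -0.0053, 1.071] rows 8.6
```

Emit:
carry_out(commands=[{"delta_pos": [0.282, -0.058, -0.032], "delta_rot": [0.005, -0.005, 1.07], "claw": 100}, {"delta_pos": [0.282, -0.058, -0.032], "delta_rot": [0.005, -0.005, 1.07], "claw": 100}, {"delta_pos": [0.282, -0.058, -0.032], "delta_rot": [0.005, -0.005, 1.07], "claw": 100}, {"delta_pos": [0.282, -0.058, -0.032], "delta_rot": [0.005, -0.005, 1.07], "claw": 100}, {"delta_pos": [0.282, -0.058, -0.032], "delta_rot": [0.005, -0.005, 1.07], "claw": 100}, {"delta_pos": [0.282, -0.058, -0.032], "delta_rot": [0.005, -0.005, 1.07], "claw": 100}, {"delta_pos": [0.282, -0.058, -0.032], "delta_rot": [0.005, -0.005, 1.07], "claw": 100}, {"delta_pos": [0.282, -0.058, -0.032], "delta_rot": [0.005, -0.005, 1.07], "claw": 100}])

```text
time: 8.3
eef_pos: [0.422, 0.3364, 0.2181]
tcp_rot: [0.898, 0.439, -0.002, -0.0]
contact_force: [0.4, 0.7, -1.1]
opening: 1.001
```

Emit:
carry_out(commands=[{"delta_pos": [0, 0, 0], "delta_rot": [0, 0, 0.1], "claw": 100}, {"delta_pos": [0, 0, 0], "delta_rot": [0, 0, 0.1], "claw": 100}])

```text
time: 8.47
eef_pos: [0.4197, 0.3369, 0.2152]
tcp_rot: [0.919, 0.394, -0.004, 0.0]
contact_force: [0.8, -1.0, -0.4]
opening: 0.998
```

```bash
python3 - <<'E'
from h import *
p,d,st=snap('wrist','w7')
delta((.415,.33,.22),44)
E
```

```text
t 8.52 tcp [0.4204 0.3361 0.2154] yaw 46.59 F [ 1.  -0.9 -1.1] op 0.998 q6 1.24
dpos [-0.0082, 0.0002, -0.0045] rows 0.2 drot [-0.0024, 0.0077, 0.0452] rows 0.4
```

View pics/w7.png

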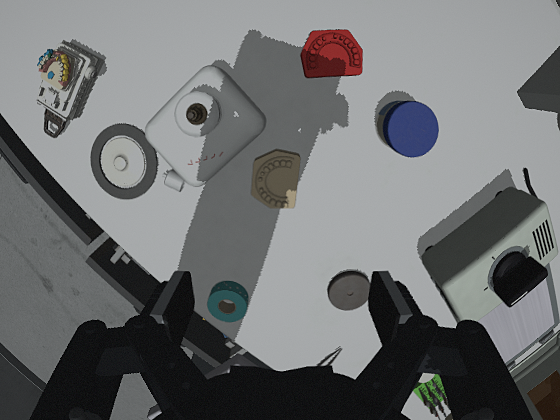

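```bash
python3 - <<'E'
from h import *
p,d,st=load('w7')
a=cv2.resize(p[100:240,180:330],None,fx=5,fy=4.2,interpolation=cv2.INTER_CUBIC); a=(255*(a/255.)**.6).astype(np.uint8)
cv2.imwrite('pics/c8.png',a[:,:,::-1])
P=cloud('wrist',d,st)
Z=P[...,2]; m=(Z>.007)&(Z<.05); m[:140]=0;m[215:]=0;m[:,:244]=0;m[:,305:]=0
n,l,s,c=cv2.connectedComponentsWithStats(m.astype(np.uint8)); k=1+s[1:,4].argmax(); Q=P[l==k]; print(s[k],c[k])
print(cv2.minAreaRect((Q[:,:2]*1000).astype(np.float32)),np.percentile(Q[:,2],[5,50,95,99]))
# in-frame extents along flat directions
for ang in range(-60,-30,4):
    u=np.array([np.cos(np.radians(ang)),np.sin(np.radians(ang))]); e=np.percentile(Q[:,:2]@u,[.5,99.5]); print(ang,np.ptp(e).round(4))
E
```

```text
[ 250  149   50   60 2412] [275.47761194 178.92827529]
((409.7226867675781, 337.4645690917969), (68.6856689453125, 52.09819793701172), 40.58422088623047) [0.01658623 0.0183959  0.03115423 0.03212901]
-60 0.0551
-56 0.0528
-52 0.0511
-48 0.0511
-44 0.0529
-40 0.0548
-36 0.0572
-32 0.0592
```

View pics/c8.png

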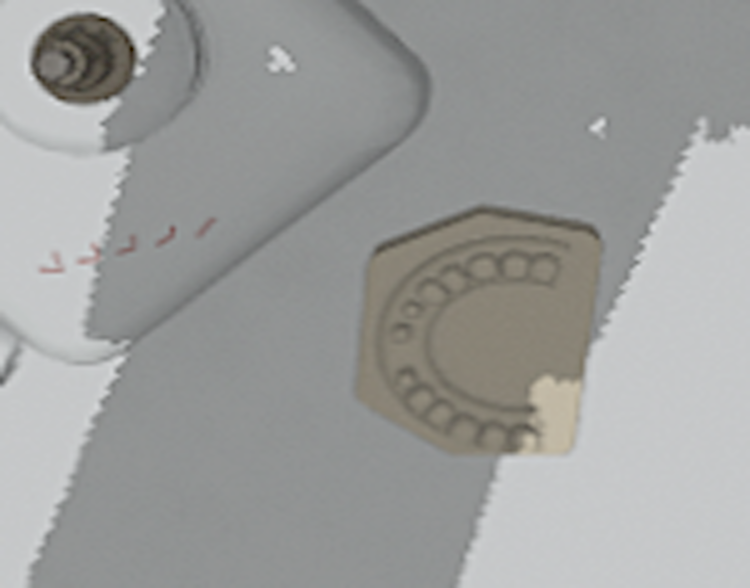

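```bash
python3 - <<'E'
from h import *
def f(tag,cam,ctr,r=.055):
    p,d,st=load(tag); P=cloud(cam,d,st); Z=P[...,2]
    m=(Z>.007)&(Z<.045)&(np.hypot(P[...,0]-ctr[0],P[...,1]-ctr[1])<r)
    n,l,s,c=cv2.connectedComponentsWithStats(m.astype(np.uint8)); k=1+s[1:,4].argmax(); Q=P[l==k]
    print(tag,s[k],c[k].round(1),cv2.minAreaRect((Q[:,:2]*1000).astype(np.float32)),np.percentile(Q[:,2],[5,50,95]))
f('w2','wrist',(.412,.333)); f('w2','wrist',(.337,-.329),.05); f('w1','wrist',(.337,-.329),.05)
delta((.4095,.3365,.10),40.6)
E
```

```text
w2 [104 235  34  35 747] [119.2 253.6] ((409.2520751953125, 335.86956787109375), (67.13331604003906, 53.77037048339844), 43.26915740966797) [0.01052636 0.01854358 0.03090229]
w2 [450 237  27  34 682] [463.6 255. ] ((337.04156494140625, -327.5522155761719), (66.57556915283203, 53.23319625854492), 21.662364959716797) [0.01014675 0.01830736 0.03081217]
w1 [ 237  154   45   55 2014] [260.4 181.3] ((336.2638854980469, -328.21221923828125), (68.0872573852539, 51.455970764160156), 21.413040161132812) [0.01650894 0.01842929 0.03112452]
t 8.52 tcp [0.4204 0.3361 0.2154] yaw 46.59 F [ 1.  -0.9 -1.1] op 0.998 q6 1.24
dpos [-0.0063, -0.0079, 0.1155] rows 2.8 drot [-0.0022, 0.0078, 0.1046] rows 0.8
```

Emit:
carry_out(commands=[{"delta_pos": [-0.006, -0.008, 0.1], "delta_rot": [-0.002, 0.008, 0.1], "claw": 76}, {"delta_pos": [-0.006, -0.008, 0.1], "delta_rot": [-0.002, 0.008, 0.1], "claw": 76}, {"delta_pos": [-0.006, -0.008, 0.16], "delta_rot": [-0.002, 0.008, 0.1], "claw": 76}, {"delta_pos": [-0.006, -0.008, 0.16], "delta_rot": [-0.002, 0.008, 0.1], "claw": 76}, {"delta_pos": [-0.006, -0.008, 0.16], "delta_rot": [-0.002, 0.008, 0.1], "claw": 76}, {"delta_pos": [-0.006, -0.008, 0.16], "delta_rot": [-0.002, 0.008, 0.1], "claw": 76}])

```text
time: 9.02
eef_pos: [0.4075, 0.3345, 0.0527]
tcp_rot: [0.937, 0.349, -0.004, 0.0]
contact_force: [0.5, 0.2, 0.9]
opening: 0.764
```

```bash
python3 - <<'E'
from h import *
p,d,st=snap('wrist','w8')
delta((.4095,.337,-.018),41)
E
```

```text
t 9.07 tcp [0.4099 0.336  0.0557] yaw 40.87 F [ 0.8 -0.7  0.8] op 0.762 q6 1.35
dpos [0.0004, -0.001, 0.0737] rows 1.8 drot [-0.0003, 0.0007, -0.0022] rows 0.0
```

View pics/w8.png

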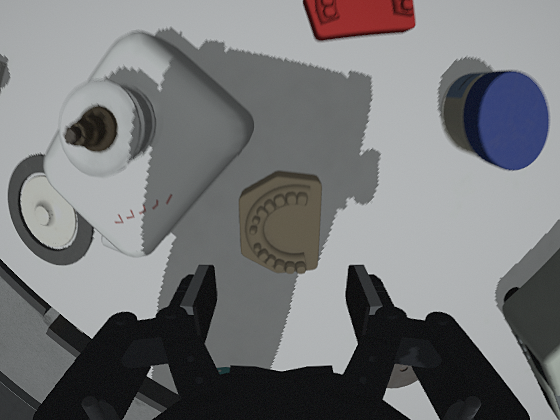

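Emit:
carry_out(commands=[{"delta_pos": [0, -0.001, 0.03], "delta_rot": [0, 0, 0], "claw": 76}, {"delta_pos": [0, -0.001, 0.05], "delta_rot": [0, 0, 0], "claw": 76}, {"delta_pos": [0, -0.001, 0.062], "delta_rot": [0, 0, 0], "claw": 76}, {"delta_pos": [0, -0.001, 0.07], "delta_rot": [0, 0, 0], "claw": 76}, {"delta_pos": [0, -0.001, 0.072], "delta_rot": [0, 0, 0], "claw": 76}])

```text
time: 9.48
eef_pos: [0.4101, 0.337, -0.0156]
tcp_rot: [0.937, 0.349, 0.0, -0.0]
contact_force: [-0.3, -0.2, 0.2]
opening: 0.761
```

```bash
python3 - <<'E'
from h import *
p,d,st=snap('wrist','w9')
delta((.4095,.337,-.018),41)
E
```

```text
t 9.53 tcp [ 0.4101  0.3371 -0.0155] yaw 40.88 F [-0.3 -1.4 -0.8] op 0.761 q6 1.35
dpos [-0.0005, -0.0003, 0.0025] rows 0.1 drot [0.0001, -0.0007, -0.0022] rows 0.0
```

View pics/w9.png

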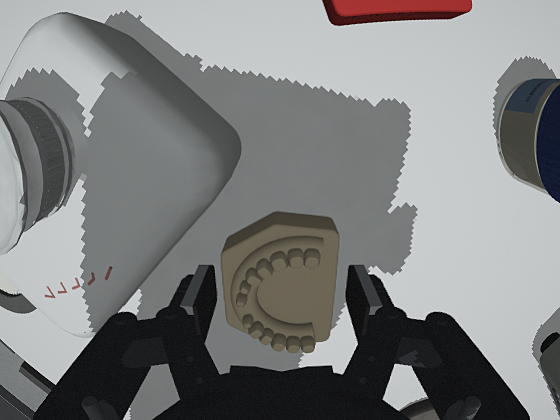

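Emit:
carry_out(commands=[{"delta_pos": [0, 0, 0.005], "delta_rot": [0, 0, 0], "claw": 76}, {"delta_pos": [0, 0, 0.005], "delta_rot": [0, 0, 0], "claw": 30}, {"delta_pos": [0, 0, 0.005], "delta_rot": [0, 0, 0], "claw": 30}, {"delta_pos": [0, 0, 0.005], "delta_rot": [0, 0, 0], "claw": 30}, {"delta_pos": [0, 0, 0.005], "delta_rot": [0, 0, 0], "claw": 30}, {"delta_pos": [0, 0, 0.005], "delta_rot": [0, 0, 0], "claw": 30}], force=40)

```text
time: 10.03
eef_pos: [0.4114, 0.3378, -0.0191]
tcp_rot: [0.937, 0.349, 0.002, -0.0]
contact_force: [-0.3, -0.3, 5.9]
opening: 0.591
```

Emit:
carry_out(commands=[{"delta_pos": [0, 0, -0.03], "delta_rot": [0, 0, 0], "claw": 30}, {"delta_pos": [0, 0, -0.06], "delta_rot": [0, 0, 0], "claw": 30}, {"delta_pos": [0, 0, -0.12], "delta_rot": [0, 0, 0], "claw": 30}, {"delta_pos": [0, 0, -0.2], "delta_rot": [0, 0, 0], "claw": 30}, {"delta_pos": [0, 0, -0.2], "delta_rot": [0, 0, 0], "claw": 30}, {"delta_pos": [0, 0, -0.2], "delta_rot": [0, 0, 0], "claw": 30}, {"delta_pos": [0, 0, -0.2], "delta_rot": [0, 0, 0], "claw": 30}])

```text
time: 10.62
eef_pos: [0.4132, 0.339, 0.1865]
tcp_rot: [0.937, 0.349, 0.007, -0.001]
contact_force: [0.7, 0.0, -0.9]
opening: 0.596
```

```bash
python3 - <<'E'
from h import *
p,d,st=snap('wrist','w10')
c,s=np.cos(np.radians(-5.8)),np.sin(np.radians(-5.8)); ux=np.array([c,s]);uy=np.array([-s,c]); O=np.array([.543,-.0720])
for y in(.038,-.038): print(O+uy*y)
t=O+uy*.038
delta((t[0],t[1],.2),84.2-90)
delta((t[0],t[1],.2),84.2+90)
E
```

```text
[ 0.54684014 -0.03419453]
[ 0.53915986 -0.10980547]
t 10.67 tcp [0.4115 0.338  0.1827] yaw 40.88 F [-0.7  0.4 -2.4] op 0.596 q6 1.35
dpos [-0.1412, 0.37, -0.0178] rows 9.5 drot [-0.0018, -0.0081, 0.8148] rows 6.5
t 10.67 tcp [0.4115 0.338  0.1827] yaw 40.88 F [-0.7  0.4 -2.4] op 0.596 q6 1.35
dpos [-0.1412, 0.37, -0.0178] rows 9.5 drot [0.01, -0.0023, -2.3268] rows 18.6
```

View pics/w10.png

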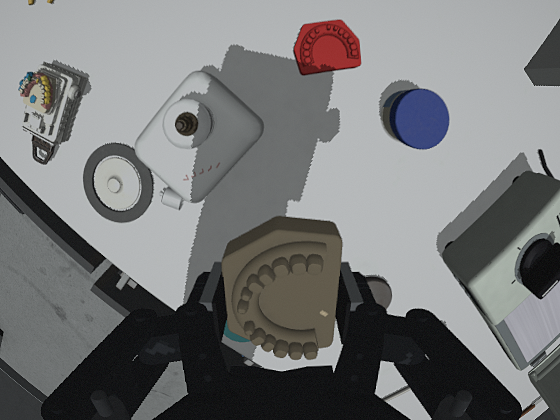

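```bash
python3 - <<'E'
from h import *
delta((.547,-.034,.2),84.2)
w,d,st=load('w6'); P=cloud('wrist',d,st)
for u,v in [(180,240),(240,280),(310,275),(250,360)]: print(P[v,u].round(4))
a=cv2.resize(w[200:400,140:360],None,fx=3.5,fy=2.9,interpolation=cv2.INTER_CUBIC); cv2.imwrite('pics/c9.png',a[:,:,::-1])
E
```

```text
t 10.67 tcp [0.4115 0.338  0.1827] yaw 40.88 F [-0.7  0.4 -2.4] op 0.596 q6 1.35
dpos [-0.1409, 0.37, -0.0178] rows 9.5 drot [0.0044, -0.007, -0.756] rows 6.0
[0.4768 0.0044 0.0624]
[ 0.5458 -0.0215  0.0663]
[0.6142 0.0017 0.0641]
[ 0.5813 -0.1343  0.0658]
```

View pics/c9.png

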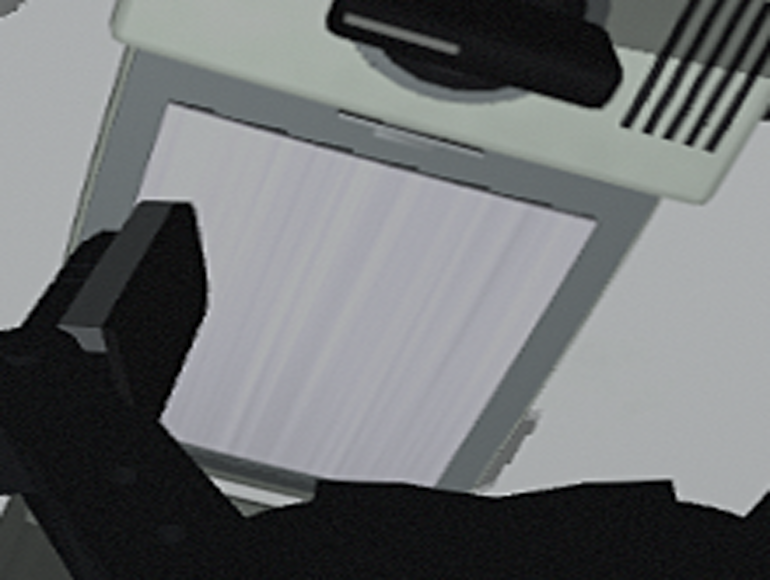

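```bash
python3 - <<'E'
from h import *
w,d,st=load('w6')
q=onplane('wrist',[310,188,264.3],[274.1,235.5,368.3],.066,st)[:,:2]; print(q, np.linalg.norm(q[0]-q[1]))
v=q[0]-q[1]; print(np.degrees(np.arctan2(v[1],v[0]))); v/=np.linalg.norm(v); uy=np.array([-v[1],v[0]]); mid=(q[0]+q[1])/2; print('centre',mid-.078*uy, 'right corner y',(q[2]-mid)@uy)
E
```

```text
[[ 0.61337224  0.00377521]
 [ 0.48487428  0.01351672]
 [ 0.60174964 -0.14416811]] 0.12886668334129286
-4.335336124474744
centre [ 0.54322695 -0.06913086] right corner y -0.14839860194323912
```

Emit:
carry_out(commands=[{"delta_pos": [-0.141, 0.37, -0.018], "delta_rot": [0.004, -0.007, -0.756], "claw": 30}, {"delta_pos": [-0.141, 0.37, -0.018], "delta_rot": [0.004, -0.007, -0.756], "claw": 30}, {"delta_pos": [-0.141, 0.37, -0.018], "delta_rot": [0.004, -0.007, -0.756], "claw": 30}, {"delta_pos": [-0.141, 0.37, -0.018], "delta_rot": [0.004, -0.007, -0.756], "claw": 30}, {"delta_pos": [-0.141, 0.37, -0.018], "delta_rot": [0.004, -0.007, -0.756], "claw": 30}, {"delta_pos": [-0.141, 0.37, -0.018], "delta_rot": [0.004, -0.007, -0.756], "claw": 30}, {"delta_pos": [-0.141, 0.37, -0.018], "delta_rot": [0.004, -0.007, -0.756], "claw": 30}, {"delta_pos": [-0.141, 0.37, -0.018], "delta_rot": [0.004, -0.007, -0.756], "claw": 30}])

```text
time: 11.33
eef_pos: [0.5138, 0.0506, 0.1916]
tcp_rot: [0.741, 0.672, -0.002, -0.002]
contact_force: [0.8, -0.1, -0.8]
opening: 0.593
```

```bash
python3 - <<'E'
from h import *
delta((.547,-.033,.12),84.2)
E
```

```text
t 11.33 tcp [0.5138 0.0506 0.1916] yaw 84.41 F [ 0.8 -0.1 -0.8] op 0.593 q6 -0.0
dpos [-0.08, 0.0417, 0.0713] rows 2.8 drot [-0.0065, -0.0001, 0.0036] rows 0.1
```

Emit:
carry_out(commands=[{"delta_pos": [-0.08, 0.042, 0.0], "delta_rot": [-0.006, 0, 0.003], "claw": 30}, {"delta_pos": [-0.08, 0.042, 0.0], "delta_rot": [-0.006, 0, 0.003], "claw": 30}, {"delta_pos": [-0.08, 0.042, 0.03], "delta_rot": [-0.006, 0, 0.003], "claw": 30}, {"delta_pos": [-0.08, 0.042, 0.07], "delta_rot": [-0.006, 0, 0.003], "claw": 30}, {"delta_pos": [-0.08, 0.042, 0.11], "delta_rot": [-0.006, 0, 0.003], "claw": 30}, {"delta_pos": [-0.08, 0.042, 0.12], "delta_rot": [-0.006, 0, 0.003], "claw": 30}, {"delta_pos": [-0.08, 0.042, 0.12], "delta_rot": [-0.006, 0, 0.003], "claw": 30}])

```text
time: 11.92
eef_pos: [0.5412, -0.0316, 0.0642]
tcp_rot: [0.742, 0.671, -0.004, -0.007]
contact_force: [-0.2, 0.0, -2.0]
opening: 0.595
```

```bash
python3 - <<'E'
from h import *
p,d,st=snap('wrist','w11')
delta((.547,-.033,.047),84.2)
E
```

```text
t 11.97 tcp [ 0.5443 -0.0322  0.068 ] yaw 84.25 F [-0.  -0.8 -1.2] op 0.592 q6 -0.14
dpos [-0.0006, 0.003, 0.0209] rows 0.5 drot [-0.0081, -0.0013, 0.0008] rows 0.1
```

View pics/w11.png

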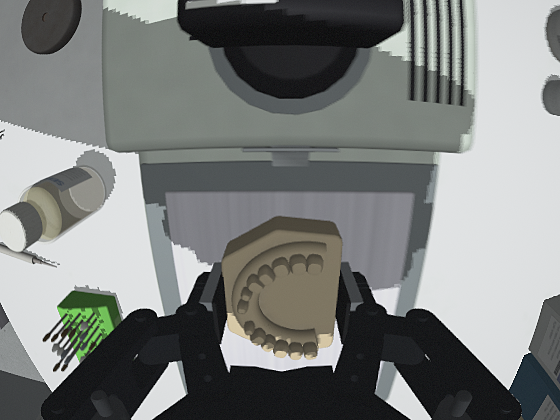

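Jaw A hangs over the stage, centred in x (jaw at (283,280), plate edges at about x=167 and 415). Lowering.

Emit:
carry_out(commands=[{"delta_pos": [0, 0.003, 0.01], "delta_rot": [-0.008, -0.001, 0], "claw": 30}, {"delta_pos": [0, 0.003, 0.016], "delta_rot": [-0.008, -0.001, 0], "claw": 30}, {"delta_pos": [0, 0.003, 0.019], "delta_rot": [-0.008, -0.001, 0], "claw": 30}, {"delta_pos": [0, 0.003, 0.019], "delta_rot": [-0.008, -0.001, 0], "claw": 30}])

```text
time: 12.3
eef_pos: [0.5475, -0.0322, 0.0498]
tcp_rot: [0.742, 0.671, 0.0, 0.0]
contact_force: [-0.5, 0.2, -2.4]
opening: 0.595
```

```bash
python3 - <<'E'
from h import *
delta((.547,-.033,.046),84.2)
E
```

```text
t 12.3 tcp [ 0.5475 -0.0322  0.0498] yaw 84.28 F [-0.5  0.2 -2.4] op 0.595 q6 -0.14
dpos [-0.0008, -0.0005, 0.0038] rows 0.1 drot [0.0008, -0.0001, 0.0014] rows 0.0
```

Emit:
carry_out(commands=[{"delta_pos": [0, 0, 0.002], "delta_rot": [0, 0, 0], "claw": 30}, {"delta_pos": [0, 0, 0.004], "delta_rot": [0, 0, 0], "claw": 30}, {"delta_pos": [0, 0, 0.004], "delta_rot": [0, 0, 0], "claw": 30}])

```text
time: 12.55
eef_pos: [0.5487, -0.0324, 0.047]
tcp_rot: [0.742, 0.671, 0.001, 0.001]
contact_force: [0.6, 0.3, 1.1]
opening: 0.594
```

Emit:
carry_out(commands=[{"delta_pos": [0, 0, 0], "delta_rot": [0, 0, 0], "claw": 80}, {"delta_pos": [0, 0, 0], "delta_rot": [0, 0, 0], "claw": 80}, {"delta_pos": [0, 0, 0], "delta_rot": [0, 0, 0], "claw": 80}, {"delta_pos": [0, 0, -0.04], "delta_rot": [0, 0, 0], "claw": 80}, {"delta_pos": [0, 0, -0.08], "delta_rot": [0, 0, 0], "claw": 80}, {"delta_pos": [0, 0, -0.16], "delta_rot": [0, 0, 0], "claw": 80}, {"delta_pos": [0, 0, -0.2], "delta_rot": [0, 0, 0], "claw": 80}, {"delta_pos": [0, 0, -0.2], "delta_rot": [0, 0, 0], "claw": 80}])

```text
time: 13.22
eef_pos: [0.5481, -0.0323, 0.2501]
tcp_rot: [0.742, 0.671, 0.002, 0.002]
contact_force: [1.1, 0.1, 0.2]
opening: 0.8
```

```bash
python3 - <<'E'
from h import *
p,d,st=snap('wrist','w12')
delta((.40,-.2,.36),21.5)
E
```

```text
t 13.27 tcp [ 0.552  -0.0332  0.2593] yaw 84.29 F [1.9 1.1 5.4] op 0.798 q6 -0.14
dpos [-0.1813, -0.1326, -0.1029] rows 5.9 drot [0.0193, -0.0086, 1.0959] rows 8.8
```

View pics/w12.png

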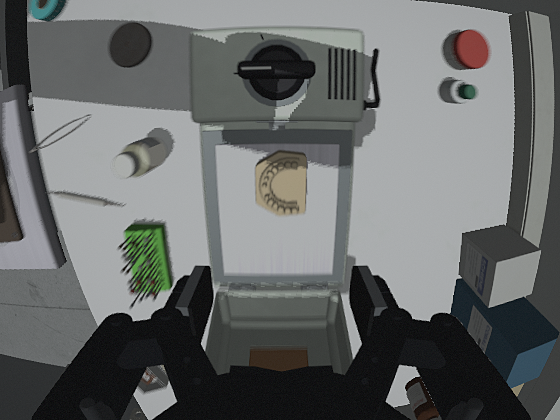

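Emit:
carry_out(commands=[{"delta_pos": [0, -0.06, -0.1], "delta_rot": [0.019, -0.009, 1.096], "claw": 80}, {"delta_pos": [0, -0.06, -0.1], "delta_rot": [0.019, -0.009, 1.096], "claw": 80}, {"delta_pos": [-0.18, -0.133, -0.1], "delta_rot": [0.019, -0.009, 1.096], "claw": 80}, {"delta_pos": [-0.18, -0.133, -0.1], "delta_rot": [0.019, -0.009, 1.096], "claw": 80}, {"delta_pos": [-0.18, -0.133, -0.1], "delta_rot": [0.019, -0.009, 1.096], "claw": 80}, {"delta_pos": [-0.18, -0.133, -0.1], "delta_rot": [0.019, -0.009, 1.096], "claw": 80}, {"delta_pos": [-0.18, -0.133, -0.1], "delta_rot": [0.019, -0.009, 1.096], "claw": 80}, {"delta_pos": [-0.18, -0.133, -0.1], "delta_rot": [0.019, -0.009, 1.096], "claw": 80}])

```text
time: 13.93
eef_pos: [0.3972, -0.2036, 0.3586]
tcp_rot: [0.974, 0.227, -0.0, 0.003]
contact_force: [-0.3, 0.3, 0.4]
opening: 0.796
```

```bash
python3 - <<'E'
from h import *
delta((.338,-.326,.15),21.5)
E
```

```text
t 13.93 tcp [ 0.3972 -0.2036  0.3586] yaw 26.19 F [-0.3  0.3  0.4] op 0.796 q6 0.41
dpos [-0.1068, 0.0827, 0.2092] rows 6.0 drot [0.005, 0.0012, 0.0818] rows 0.7
```

Emit:
carry_out(commands=[{"delta_pos": [-0.107, 0.083, 0.209], "delta_rot": [0.005, 0.001, 0.082], "claw": 90}, {"delta_pos": [-0.107, 0.083, 0.209], "delta_rot": [0.005, 0.001, 0.082], "claw": 90}, {"delta_pos": [-0.107, 0.083, 0.209], "delta_rot": [0.005, 0.001, 0.082], "claw": 90}, {"delta_pos": [-0.107, 0.083, 0.209], "delta_rot": [0.005, 0.001, 0.082], "claw": 90}, {"delta_pos": [-0.107, 0.083, 0.209], "delta_rot": [0.005, 0.001, 0.082], "claw": 90}, {"delta_pos": [-0.107, 0.083, 0.209], "delta_rot": [0.005, 0.001, 0.082], "claw": 90}, {"delta_pos": [-0.107, 0.083, 0.209], "delta_rot": [0.005, 0.001, 0.082], "claw": 90}, {"delta_pos": [-0.107, 0.083, 0.209], "delta_rot": [0.005, 0.001, 0.082], "claw": 90}])

```text
time: 14.6
eef_pos: [0.3364, -0.3255, 0.1475]
tcp_rot: [0.983, 0.185, -0.001, -0.003]
contact_force: [0.4, 0.3, 0.3]
opening: 0.9
```

```bash
python3 - <<'E'
from h import *
p,d,st=snap('wrist','w13')
def f(tag,cam,ctr,r=.055,z0=.007,z1=.045):
    p,d,st=load(tag); P=cloud(cam,d,st); Z=P[...,2]
    m=(Z>z0)&(Z<z1)&(np.hypot(P[...,0]-ctr[0],P[...,1]-ctr[1])<r)
    n,l,s,c=cv2.connectedComponentsWithStats(m.astype(np.uint8)); k=1+s[1:,4].argmax(); Q=P[l==k]
    print(tag,s[k],c[k].round(1),cv2.minAreaRect((Q[:,:2]*1000).astype(np.float32)),np.percentile(Q[:,2],[5,50,95]))
f('w13','wrist',(.337,-.329),.048)
f('w12','wrist',(.547,-.033),.05,.075,.105)
delta((.3365,-.328,-.0195),21.5)
E
```

```text
w13 [ 255  156   58   72 3565] [285.  191.7] ((337.0273742675781, -327.9781494140625), (67.27386474609375, 52.32185745239258), 21.352853775024414) [0.01662304 0.01838083 0.03100998]
w12 [ 255  150   51   65 2859] [281.6 182.2] ((548.9915771484375, -32.61091995239258), (67.70962524414062, 52.01934814453125), 85.3103256225586) [0.08264367 0.08444986 0.09711162]
t 14.65 tcp [ 0.3377 -0.3263  0.1498] yaw 21.42 F [-0.  -0.4  1.5] op 0.897 q6 0.21
dpos [-0.0017, 0.0014, 0.1693] rows 4.1 drot [-0.0015, 0.0002, -0.0015] rows 0.0
```

View pics/w13.png

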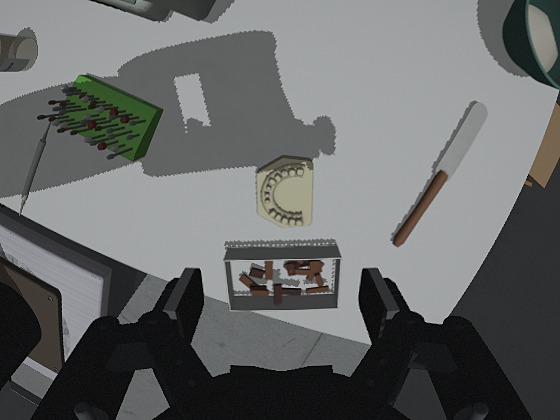

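```bash
python3 - <<'E'
from h import *
p,d,st=load('w13'); P=cloud('wrist',d,st)
print(np.nanmax(P[240:306,228:338,2]), [P[v,280].round(3) for v in range(225,306,8)])
E
```

```text
0.03157762115447149 [array([ 0.307, -0.336,  0.018]), array([ 0.292, -0.342,  0.001]), array([ 0.283, -0.346, -0.001]), array([ 0.279, -0.347,  0.008]), array([ 0.279, -0.347,  0.027]), array([ 0.257, -0.356,  0.   ]), array([ 0.248, -0.359,  0.002]), array([ 0.239, -0.363,  0.001]), array([ 0.243, -0.361,  0.025]), array([ 0.233, -0.365,  0.023]), array([ 0.222, -0.369,  0.022])]
```

Emit:
carry_out(commands=[{"delta_pos": [-0.001, 0.002, 0.08], "delta_rot": [0, 0, 0], "claw": 80}, {"delta_pos": [-0.001, 0.002, 0.08], "delta_rot": [0, 0, 0], "claw": 80}, {"delta_pos": [-0.001, 0.002, 0.11], "delta_rot": [0, 0, 0], "claw": 80}, {"delta_pos": [-0.001, 0.002, 0.13], "delta_rot": [0, 0, 0], "claw": 80}, {"delta_pos": [-0.001, 0.002, 0.13], "delta_rot": [0, 0, 0], "claw": 80}, {"delta_pos": [-0.001, 0.002, 0.13], "delta_rot": [0, 0, 0], "claw": 80}])

```text
time: 15.15
eef_pos: [0.3386, -0.3285, 0.0211]
tcp_rot: [0.982, 0.186, 0.0, -0.0]
contact_force: [-0.2, -0.4, -0.1]
opening: 0.804
```

```bash
python3 - <<'E'
from h import *
p,d,st=snap('wrist','w14')
delta((.337,-.328,-.0195),21.5)
E
```

```text
t 15.2 tcp [ 0.3391 -0.3296  0.0223] yaw 21.48 F [-0.5  0.6  1.1] op 0.801 q6 0.21
dpos [-0.0014, -0.0024, 0.0418] rows 1.0 drot [0.0027, -0.0008, -0.0003] rows 0.0
```

View pics/w14.png

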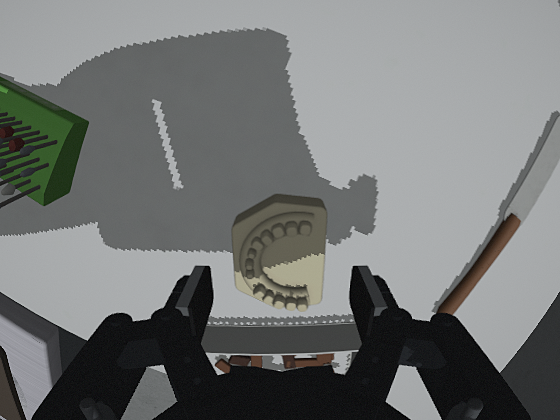

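Emit:
carry_out(commands=[{"delta_pos": [-0.001, -0.001, 0.02], "delta_rot": [0.003, 0, 0], "claw": 80}, {"delta_pos": [-0.001, -0.001, 0.035], "delta_rot": [0.003, 0, 0], "claw": 80}, {"delta_pos": [-0.001, -0.001, 0.042], "delta_rot": [0.003, 0, 0], "claw": 80}, {"delta_pos": [-0.001, -0.001, 0.042], "delta_rot": [0.003, 0, 0], "claw": 80}, {"delta_pos": [-0.001, -0.001, 0.042], "delta_rot": [0.003, 0, 0], "claw": 30}, {"delta_pos": [-0.001, -0.001, 0.042], "delta_rot": [0.003, 0, 0], "claw": 30}, {"delta_pos": [-0.001, -0.001, 0.042], "delta_rot": [0.003, 0, 0], "claw": 30}, {"delta_pos": [-0.001, -0.001, 0.042], "delta_rot": [0.003, 0, 0], "claw": 30}], force=40)

```text
time: 15.87
eef_pos: [0.3389, -0.3303, -0.0179]
tcp_rot: [0.982, 0.186, 0.001, 0.001]
contact_force: [-0.7, 1.5, 8.0]
opening: 0.591
```

Emit:
carry_out(commands=[{"delta_pos": [0, 0, 0], "delta_rot": [0, 0, 0], "claw": 30}, {"delta_pos": [0, 0, -0.03], "delta_rot": [0, 0, 0], "claw": 30}, {"delta_pos": [0, 0, -0.07], "delta_rot": [0, 0, 0], "claw": 30}, {"delta_pos": [0, 0, -0.2], "delta_rot": [0, 0, 0], "claw": 30}, {"delta_pos": [0, 0, -0.3], "delta_rot": [0, 0, 0], "claw": 30}, {"delta_pos": [0, 0, -0.3], "delta_rot": [0, 0, 0], "claw": 30}, {"delta_pos": [0, 0, -0.3], "delta_rot": [0, 0, 0], "claw": 30}, {"delta_pos": [0, 0, -0.3], "delta_rot": [0, 0, 0], "claw": 30}])

```text
time: 16.53
eef_pos: [0.3378, -0.3293, 0.2623]
tcp_rot: [0.982, 0.186, 0.001, 0.001]
contact_force: [0.9, -0.9, -2.2]
opening: 0.589
```

```bash
python3 - <<'E'
from h import *
p,d,st=snap('wrist','w15')
delta((.40,-.10,.33),50)
E
```

```text
t 16.58 tcp [ 0.3404 -0.3331  0.2729] yaw 21.5 F [ 2.2 -2.1  4.7] op 0.592 q6 0.21
dpos [0.1412, -0.1939, -0.0601] rows 5.9 drot [0.0201, -0.0002, -0.4974] rows 4.0
```

View pics/w15.png

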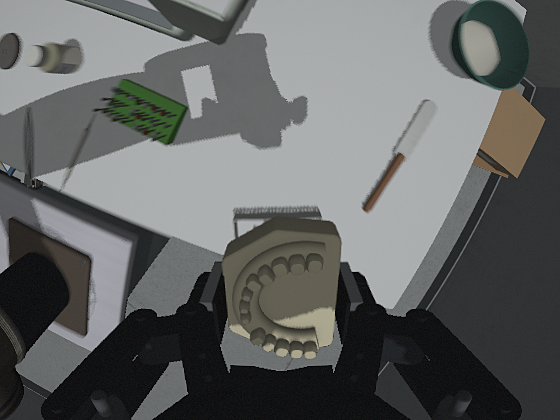

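Emit:
carry_out(commands=[{"delta_pos": [0.122, -0.201, -0.06], "delta_rot": [0.02, 0, -0.497], "claw": 30}, {"delta_pos": [0.122, -0.201, -0.06], "delta_rot": [0.02, 0, -0.497], "claw": 30}, {"delta_pos": [0.122, -0.201, -0.06], "delta_rot": [0.02, 0, -0.497], "claw": 30}, {"delta_pos": [0.122, -0.201, -0.06], "delta_rot": [0.02, 0, -0.497], "claw": 30}, {"delta_pos": [0.122, -0.201, -0.06], "delta_rot": [0.02, 0, -0.497], "claw": 30}, {"delta_pos": [0.122, -0.201, -0.06], "delta_rot": [0.02, 0, -0.497], "claw": 30}, {"delta_pos": [0.122, -0.201, -0.06], "delta_rot": [0.02, 0, -0.497], "claw": 30}])

```text
time: 17.17
eef_pos: [0.3807, -0.0959, 0.3321]
tcp_rot: [0.905, 0.426, 0.003, 0.001]
contact_force: [0.1, -0.4, -1.3]
opening: 0.592
```

```bash
python3 - <<'E'
from h import *
delta((.54,-.108,.22),84.3)
E
```

```text
t 17.17 tcp [ 0.3807 -0.0959  0.3321] yaw 50.38 F [ 0.1 -0.4 -1.3] op 0.592 q6 0.18
dpos [0.0918, 0.13, 0.113] rows 4.7 drot [0.0052, -0.0024, -0.592] rows 4.7
```

Emit:
carry_out(commands=[{"delta_pos": [0.092, 0.13, 0.08], "delta_rot": [0.005, -0.002, -0.592], "claw": 30}, {"delta_pos": [0.092, 0.13, 0.08], "delta_rot": [0.005, -0.002, -0.592], "claw": 30}, {"delta_pos": [0.092, 0.13, 0.08], "delta_rot": [0.005, -0.002, -0.592], "claw": 30}, {"delta_pos": [0.092, 0.13, 0.08], "delta_rot": [0.005, -0.002, -0.592], "claw": 30}, {"delta_pos": [0.092, 0.13, 0.113], "delta_rot": [0.005, -0.002, -0.592], "claw": 30}, {"delta_pos": [0.092, 0.13, 0.113], "delta_rot": [0.005, -0.002, -0.592], "claw": 30}, {"delta_pos": [0.092, 0.13, 0.113], "delta_rot": [0.005, -0.002, -0.592], "claw": 30}])

```text
time: 17.75
eef_pos: [0.5382, -0.1075, 0.216]
tcp_rot: [0.742, 0.671, -0.002, -0.004]
contact_force: [-0.9, 0.2, -1.2]
opening: 0.592
```

```bash
python3 - <<'E'
from h import *
p,d,st=snap('wrist','w16')
delta((.54,-.108,.048),84.3)
E
```

```text
t 17.8 tcp [ 0.5393 -0.108   0.219 ] yaw 84.2 F [ 0.7 -0.3 -0.8] op 0.589 q6 -0.28
dpos [-0.0001, 0.0012, 0.171] rows 4.1 drot [-0.0025, -0.0008, -0.0018] rows 0.0
```

View pics/w16.png

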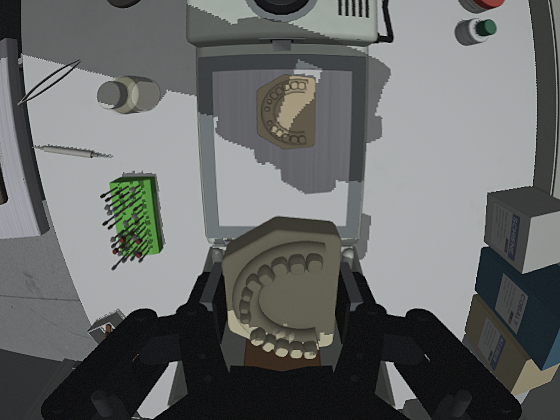

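Jaw B is held over the right half, aligned with jaw A (286,110). Lowering.

Emit:
carry_out(commands=[{"delta_pos": [0, 0.001, 0.08], "delta_rot": [-0.002, 0, 0], "claw": 30}, {"delta_pos": [0, 0.001, 0.08], "delta_rot": [-0.002, 0, 0], "claw": 30}, {"delta_pos": [0, 0.001, 0.12], "delta_rot": [-0.002, 0, 0], "claw": 30}, {"delta_pos": [0, 0.001, 0.145], "delta_rot": [-0.002, 0, 0], "claw": 30}, {"delta_pos": [0, 0.001, 0.16], "delta_rot": [-0.002, 0, 0], "claw": 30}, {"delta_pos": [0, 0.001, 0.165], "delta_rot": [-0.002, 0, 0], "claw": 30}, {"delta_pos": [0, 0.001, 0.165], "delta_rot": [-0.002, 0, 0], "claw": 30}])

```text
time: 18.38
eef_pos: [0.54, -0.1085, 0.0551]
tcp_rot: [0.742, 0.67, 0.0, 0.0]
contact_force: [-0.5, -0.3, -1.3]
opening: 0.595
```

```bash
python3 - <<'E'
from h import *
delta((.54,-.108,.048),84.3)
E
```

```text
t 18.38 tcp [ 0.54   -0.1085  0.0551] yaw 84.12 F [-0.5 -0.3 -1.3] op 0.595 q6 -0.28
dpos [0.0005, -0.0, 0.0071] rows 0.2 drot [0.0007, -0.0003, -0.0032] rows 0.0
```

Emit:
carry_out(commands=[{"delta_pos": [0, 0, 0.004], "delta_rot": [0, 0, 0], "claw": 30}, {"delta_pos": [0, 0, 0.0065], "delta_rot": [0, 0, 0], "claw": 30}, {"delta_pos": [0, 0, 0.008], "delta_rot": [0, 0, 0], "claw": 30}, {"delta_pos": [0, 0, 0.008], "delta_rot": [0, 0, 0], "claw": 30}])

```text
time: 18.72
eef_pos: [0.5408, -0.1089, 0.0482]
tcp_rot: [0.743, 0.67, 0.001, 0.001]
contact_force: [-1.2, -0.2, -0.1]
opening: 0.591
```

Emit:
carry_out(commands=[{"delta_pos": [0, 0, 0.001], "delta_rot": [0, 0, 0], "claw": 30}, {"delta_pos": [0, 0, 0.001], "delta_rot": [0, 0, 0], "claw": 80}, {"delta_pos": [0, 0, 0.001], "delta_rot": [0, 0, 0], "claw": 80}, {"delta_pos": [0, 0, 0.001], "delta_rot": [0, 0, 0], "claw": 80}, {"delta_pos": [0, 0, -0.04], "delta_rot": [0, 0, 0], "claw": 80}, {"delta_pos": [0, 0, -0.1], "delta_rot": [0, 0, 0], "claw": 80}, {"delta_pos": [0, 0, -0.2], "delta_rot": [0, 0, 0], "claw": 80}, {"delta_pos": [0, 0, -0.2], "delta_rot": [0, 0, 0], "claw": 80}])

```text
time: 19.38
eef_pos: [0.54, -0.1086, 0.215]
tcp_rot: [0.742, 0.67, 0.001, 0.001]
contact_force: [0.8, -1.5, 0.4]
opening: 0.801
```

Emit:
carry_out(commands=[{"delta_pos": [0, -0.02, -0.15], "delta_rot": [0, 0, 0], "claw": 20}, {"delta_pos": [0, -0.02, -0.15], "delta_rot": [0, 0, 0], "claw": 20}, {"delta_pos": [0, -0.02, -0.15], "delta_rot": [0, 0, 0], "claw": 0}, {"delta_pos": [0, -0.02, -0.15], "delta_rot": [0, 0, 0], "claw": 0}, {"delta_pos": [0, -0.02, -0.15], "delta_rot": [0, 0, 0], "claw": 0}])

```text
time: 19.8
eef_pos: [0.5216, -0.1072, 0.3745]
tcp_rot: [0.742, 0.67, 0.004, 0.008]
contact_force: [-0.1, -0.1, 0.3]
opening: 0.084
```

```bash
python3 - <<'E'
from h import *
p,d,st=snap('wrist','w17')
P=cloud('wrist',d,st)
ux=np.array([np.cos(np.radians(-5.6)),np.sin(np.radians(-5.6))]);uy=np.array([-ux[1],ux[0]])
def f(ctr,r,z0,z1):
    Z=P[...,2]; m=(Z>z0)&(Z<z1)&(np.hypot(P[...,0]-ctr[0],P[...,1]-ctr[1])<r)
    n,l,s,c=cv2.connectedComponentsWithStats(m.astype(np.uint8)); k=1+s[1:,4].argmax(); Q=P[l==k]
    rc=cv2.minAreaRect((Q[:,:2]*1000).astype(np.float32)); o=np.array(rc[0])/1000-[.543,-.0705]
    print(s[k],rc,np.percentile(Q[:,2],[5,50,95]),'rel',o@ux,o@uy)
f((.549,-.033),.045,.075,.105); f((.541,-.109),.042,.075,.105)
delta((.54,-.30,.32),84.3)
# hood: points in front window x .45-.63, y -.36..-.13 , z>.1
m=(P[...,0]>.4)&(P[...,0]<.65)&(P[...,1]<-.14)&(P[...,1]>-.35)&(P[...,2]>.15)&(P[...,2]<.3); Q=P[m]; print(m.sum(), Q[Q[:,2].argmax()] if m.sum() else '')
E
```

```text
[ 273   82   38   48 1612] ((549.2904663085938, -34.08222961425781), (65.43409729003906, 50.81590270996094), 84.34660339355469) [0.08246398 0.08443381 0.09697684] rel 0.00270669279197147 0.03685780487736733
[ 272  137   38   48 1577] ((540.4906005859375, -111.05838012695312), (67.74674224853516, 52.122467041015625), 85.24301147460938) [0.08241146 0.0843612  0.09684587] rel 0.0014603812879485098 -0.04060968567270048
t 19.85 tcp [ 0.521  -0.1069  0.3704] yaw 84.11 F [ 0.3  0.2 -0.7] op 0.01 q6 -0.29
dpos [-0.1899, 0.0381, 0.0514] rows 4.8 drot [0.0123, 0.0031, -0.0033] rows 0.1
4218 [ 0.51860603 -0.21146607  0.25684073]
```

View pics/w17.png

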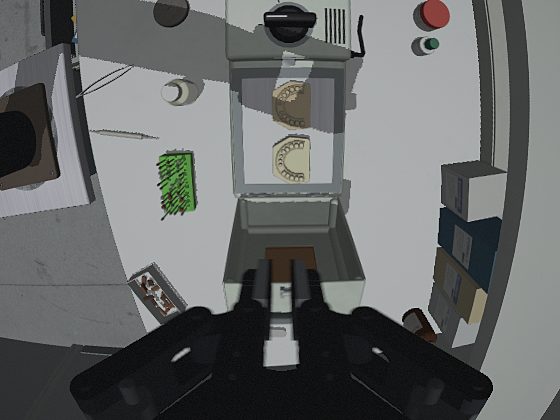

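```bash
cat >> h.py <<'E'
O=np.array([.543,-.0705]); UX=np.array([np.cos(np.radians(-5.6)),np.sin(np.radians(-5.6))]); UY=np.array([-UX[1],UX[0]])
def hood_tcp(th,r=.175,gap=0.0):
    t=np.radians(th); y=-.097+r*np.cos(t)-(.059+gap)*np.sin(t); z=.066+r*np.sin(t)+(.059+gap)*np.cos(t)
    w=O+UY*(y-.011); return np.array([w[0],w[1],z-.020])
def rowsfor(ths,**k):
    st=ctrl.get_state(); R0=R.from_quat(st['tcp_rot'])
    print('t',round(st['time'],2),'tcp',st['eef_pos'].round(4),'F',st['contact_force'].round(1))
    for th in ths: print(th,R0.inv().apply(hood_tcp(th,**k)-st['eef_pos']).round(3).tolist())
E
python3 - <<'E'
from h import *
w=O+UY*-.228
print(w); delta((w[0],w[1],.35),84.3)
for th in (102,90,75,60,40,20,0): print(th,hood_tcp(th).round(3))
E
```

```text
[ 0.5207511  -0.29741185]
t 19.85 tcp [ 0.521  -0.1069  0.3704] yaw 84.11 F [ 0.3  0.2 -0.7] op 0.01 q6 -0.29
dpos [-0.1894, 0.019, 0.0212] rows 4.6 drot [0.0123, 0.0031, -0.0033] rows 0.1
102 [ 0.523 -0.272  0.205]
90 [ 0.527 -0.237  0.221]
75 [ 0.531 -0.19   0.23 ]
60 [ 0.536 -0.142  0.227]
40 [ 0.542 -0.082  0.204]
20 [ 0.547 -0.034  0.161]
0 [ 0.55  -0.004  0.105]
```

Emit:
carry_out(commands=[{"delta_pos": [-0.19, 0.019, 0.02], "delta_rot": [0.012, 0.003, 0], "claw": 0}, {"delta_pos": [-0.19, 0.019, 0.02], "delta_rot": [0.012, 0.003, 0], "claw": 0}, {"delta_pos": [-0.19, 0.019, 0.02], "delta_rot": [0.012, 0.003, 0], "claw": 0}, {"delta_pos": [-0.19, 0.019, 0.02], "delta_rot": [0.012, 0.003, 0], "claw": 0}, {"delta_pos": [-0.19, 0.019, 0.02], "delta_rot": [0.012, 0.003, 0], "claw": 0}, {"delta_pos": [-0.19, 0.019, 0.02], "delta_rot": [0.012, 0.003, 0], "claw": 0}, {"delta_pos": [-0.19, 0.019, 0.02], "delta_rot": [0.012, 0.003, 0], "claw": 0}])

```text
time: 20.43
eef_pos: [0.5199, -0.2988, 0.3483]
tcp_rot: [0.743, 0.669, -0.0, -0.002]
contact_force: [0.2, 0.2, 0.1]
opening: -0.001
```

```bash
python3 - <<'E'
from h import *
w=O+UY*-.228
delta((w[0],w[1],.20),84.3)
snap('wrist','w18')
E
```

```text
t 20.43 tcp [ 0.5199 -0.2988  0.3483] yaw 83.96 F [0.2 0.2 0.1] op -0.001 q6 -0.59
dpos [0.0011, 0.0012, 0.1483] rows 3.6 drot [-0.0034, -0.0029, -0.0059] rows 0.1
```

View pics/w18.png

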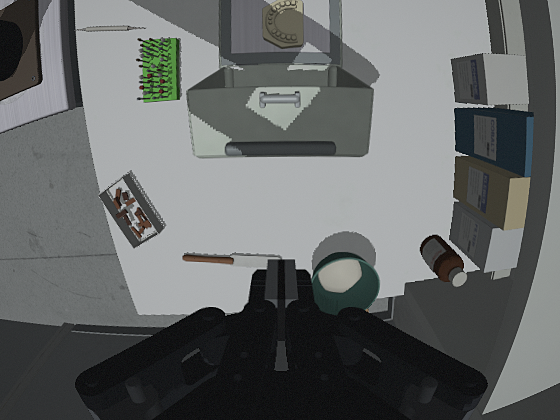

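```bash
python3 - <<'E'
from h import *
p,d,st=load('w18'); P=cloud('wrist',d,st)
print(P[150,280],P[155,210],P[142,280],P[110,220])
m=(P[...,0]>.43)&(P[...,0]<.64)&(P[...,1]<-.14)&(P[...,1]>-.285)&(P[...,2]>.2)&(P[...,2]<.29);Q=P[m];print(Q.min(0),Q.max(0))
E
```

```text
[ 0.52395313 -0.25443106  0.24970764] [ 0.46427485 -0.25343227  0.23808344] [ 0.5245389  -0.24861915  0.24481958] [ 0.47980655 -0.21680456  0.24685927]
[ 0.44894479 -0.26814382  0.20012722] [ 0.60382956 -0.18774279  0.25775312]
```

Emit:
carry_out(commands=[{"delta_pos": [0.001, 0.001, 0.06], "delta_rot": [-0.003, -0.003, 0], "claw": 0}, {"delta_pos": [0.001, 0.001, 0.1], "delta_rot": [-0.003, -0.003, 0], "claw": 0}, {"delta_pos": [0.001, 0.001, 0.13], "delta_rot": [-0.003, -0.003, 0], "claw": 0}, {"delta_pos": [0.001, 0.001, 0.148], "delta_rot": [-0.003, -0.003, 0], "claw": 0}, {"delta_pos": [0.001, 0.001, 0.148], "delta_rot": [-0.003, -0.003, 0], "claw": 0}])

```text
time: 20.9
eef_pos: [0.5177, -0.2917, 0.1929]
tcp_rot: [0.742, 0.67, -0.001, -0.007]
contact_force: [-1.0, 0.0, -1.3]
opening: 0.001
```

```bash
python3 - <<'E'
from h import *
rowsfor([106,102,98,93,88,83,78,73])
E
```

```text
t 20.9 tcp [ 0.5177 -0.2917  0.1929] F [-1.   0.  -1.3]
106 [0.01, 0.004, -0.005]
102 [0.021, 0.003, -0.012]
98 [0.032, 0.003, -0.018]
93 [0.047, 0.003, -0.024]
88 [0.062, 0.003, -0.03]
83 [0.078, 0.003, -0.033]
78 [0.094, 0.003, -0.036]
73 [0.11, 0.003, -0.037]
```

Emit:
carry_out(commands=[{"delta_pos": [0.01, 0.004, -0.005], "delta_rot": [0, 0, 0], "claw": 0}, {"delta_pos": [0.021, 0.003, -0.012], "delta_rot": [0, 0, 0], "claw": 0}, {"delta_pos": [0.032, 0.003, -0.018], "delta_rot": [0, 0, 0], "claw": 0}, {"delta_pos": [0.047, 0.003, -0.024], "delta_rot": [0, 0, 0], "claw": 0}, {"delta_pos": [0.062, 0.003, -0.03], "delta_rot": [0, 0, 0], "claw": 0}, {"delta_pos": [0.078, 0.003, -0.033], "delta_rot": [0, 0, 0], "claw": 0}])

```text
time: 21.4
eef_pos: [0.53, -0.2141, 0.2304]
tcp_rot: [0.742, 0.671, -0.001, -0.004]
contact_force: [-0.4, -2.8, 2.6]
opening: -0.002
```

```bash
python3 - <<'E'
from h import *
rowsfor([83,78,74,70,66,62,58,54,50])
delta((.5,-.2,.2),84.3)
snap('wrist','w19');snap('side','s19')
E
```

```text
t 21.4 tcp [ 0.53   -0.2141  0.2304] F [-0.4 -2.8  2.6]
83 [-0.001, -0.001, 0.004]
78 [0.015, -0.001, 0.001]
74 [0.028, -0.001, 0.0]
70 [0.041, -0.001, -0.0]
66 [0.053, -0.001, 0.001]
62 [0.066, -0.001, 0.002]
58 [0.079, -0.001, 0.005]
54 [0.091, -0.001, 0.009]
50 [0.103, -0.001, 0.013]
t 21.4 tcp [ 0.53   -0.2141  0.2304] yaw 84.21 F [-0.4 -2.8  2.6] op -0.002 q6 -0.46
dpos [0.0109, -0.0311, 0.0307] rows 1.1 drot [-0.0068, -0.004, -0.0015] rows 0.1
```

View pics/w19.png

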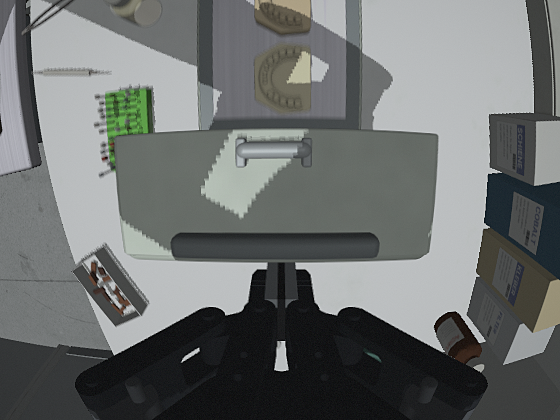

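Emit:
carry_out(commands=[{"delta_pos": [0.015, -0.001, 0.001], "delta_rot": [-0.006, 0, 0], "claw": 0}, {"delta_pos": [0.028, -0.001, 0.0], "delta_rot": [-0.006, 0, 0], "claw": 0}, {"delta_pos": [0.041, -0.001, 0.0], "delta_rot": [-0.006, 0, 0], "claw": 0}, {"delta_pos": [0.053, -0.001, 0.001], "delta_rot": [-0.006, 0, 0], "claw": 0}, {"delta_pos": [0.066, -0.001, 0.002], "delta_rot": [-0.006, 0, 0], "claw": 0}, {"delta_pos": [0.079, -0.001, 0.005], "delta_rot": [-0.006, 0, 0], "claw": 0}, {"delta_pos": [0.091, -0.001, 0.009], "delta_rot": [-0.006, 0, 0], "claw": 0}, {"delta_pos": [0.103, -0.001, 0.013], "delta_rot": [-0.006, 0, 0], "claw": 0}])

```text
time: 22.17
eef_pos: [0.5396, -0.1086, 0.2172]
tcp_rot: [0.741, 0.672, 0.002, -0.002]
contact_force: [1.6, -1.6, 0.9]
opening: 0.002
```

```bash
python3 - <<'E'
from h import *
rowsfor([54,50,46,42,38,34,30,26,22,18])
E
```

```text
t 22.17 tcp [ 0.5396 -0.1086  0.2172] F [ 1.6 -1.6  0.9]
54 [-0.015, -0.0, -0.005]
50 [-0.002, -0.0, -0.001]
46 [0.009, -0.0, 0.004]
42 [0.021, -0.0, 0.01]
38 [0.032, -0.0, 0.017]
34 [0.042, -0.0, 0.025]
30 [0.052, -0.0, 0.033]
26 [0.061, -0.0, 0.042]
22 [0.07, -0.0, 0.051]
18 [0.078, -0.0, 0.061]
```

Emit:
carry_out(commands=[{"delta_pos": [0.009, 0, 0.004], "delta_rot": [0, 0, 0], "claw": 0}, {"delta_pos": [0.021, 0, 0.01], "delta_rot": [0, 0, 0], "claw": 0}, {"delta_pos": [0.032, 0, 0.017], "delta_rot": [0, 0, 0], "claw": 0}, {"delta_pos": [0.042, 0, 0.025], "delta_rot": [0, 0, 0], "claw": 0}, {"delta_pos": [0.052, 0, 0.033], "delta_rot": [0, 0, 0], "claw": 0}, {"delta_pos": [0.061, 0, 0.042], "delta_rot": [0, 0, 0], "claw": 0}, {"delta_pos": [0.07, 0, 0.051], "delta_rot": [0, 0, 0], "claw": 0}, {"delta_pos": [0.078, 0, 0.061], "delta_rot": [0, 0, 0], "claw": 0}])

```text
time: 22.83
eef_pos: [0.547, -0.0298, 0.1554]
tcp_rot: [0.741, 0.672, 0.002, -0.002]
contact_force: [-0.3, -1.8, 0.5]
opening: 0.004
```

```bash
python3 - <<'E'
from h import *
rowsfor([20,18,15,12,9,6,3,1,0])
snap('side','s20');snap('wrist','w20')
E
```

```text
t 22.83 tcp [ 0.547  -0.0298  0.1554] F [-0.3 -1.8  0.5]
20 [-0.005, 0.0, -0.006]
18 [-0.001, 0.0, -0.001]
15 [0.005, 0.0, 0.007]
12 [0.01, 0.0, 0.015]
9 [0.015, 0.0, 0.024]
6 [0.019, 0.0, 0.033]
3 [0.023, 0.0, 0.041]
1 [0.025, 0.0, 0.047]
0 [0.026, 0.0, 0.051]
```

View pics/w20.png

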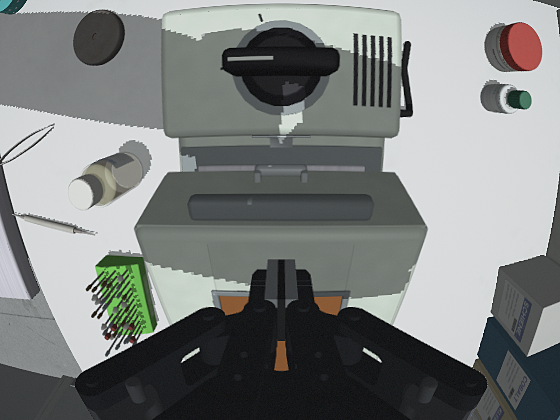

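Emit:
carry_out(commands=[{"delta_pos": [0.007, 0, 0.007], "delta_rot": [0, 0, 0], "claw": 0}, {"delta_pos": [0.015, 0, 0.015], "delta_rot": [0, 0, 0], "claw": 0}, {"delta_pos": [0.021, 0, 0.024], "delta_rot": [0, 0, 0], "claw": 0}, {"delta_pos": [0.026, 0, 0.032], "delta_rot": [0, 0, 0], "claw": 0}, {"delta_pos": [0.031, 0, 0.038], "delta_rot": [0, 0, 0], "claw": 0}, {"delta_pos": [0.034, 0, 0.043], "delta_rot": [0, 0, 0], "claw": 0}, {"delta_pos": [0.034, 0, 0.046], "delta_rot": [0, 0, 0], "claw": 0}])

```text
time: 23.52
eef_pos: [0.5495, 0.0057, 0.1082]
tcp_rot: [0.741, 0.672, 0.002, -0.004]
contact_force: [2.1, 2.9, 7.1]
opening: -0.0
```

```bash
python3 - <<'E'
from h import *
rowsfor([2,1,0],r=.183)
E
```

```text
t 23.52 tcp [0.5495 0.0057 0.1082] F [2.1 2.9 7.1]
2 [-0.004, 0.001, -0.003]
1 [-0.002, 0.001, -0.0]
0 [-0.001, 0.001, 0.003]
```

Emit:
carry_out(commands=[{"delta_pos": [-0.001, 0, 0.002], "delta_rot": [0, 0, 0], "claw": 0}, {"delta_pos": [-0.001, 0, 0.004], "delta_rot": [0, 0, 0], "claw": 0}, {"delta_pos": [-0.001, 0, 0.004], "delta_rot": [0, 0, 0], "claw": 0}])

```text
time: 23.77
eef_pos: [0.5498, 0.0061, 0.1067]
tcp_rot: [0.741, 0.672, 0.002, -0.005]
contact_force: [-4.3, 2.8, 15.2]
opening: -0.003
```

Emit:
carry_out(commands=[{"delta_pos": [0, 0, 0.003], "delta_rot": [0, 0, 0], "claw": 0}, {"delta_pos": [0, 0, 0.005], "delta_rot": [0, 0, 0], "claw": 0}, {"delta_pos": [0, 0, 0.005], "delta_rot": [0, 0, 0], "claw": 0}])

```text
time: 24.02
eef_pos: [0.5499, 0.0066, 0.1055]
tcp_rot: [0.741, 0.672, 0.002, -0.006]
contact_force: [-9.8, 1.3, 21.3]
opening: -0.0
```

```bash
python3 - <<'E'
from h import *
p,d,st=snap('wrist','w21'); P=cloud('wrist',d,st)
delta((.55,.005,.1),84.3)
def pts(b): 
    q=P[b[1]:b[3],b[0]:b[2]].reshape(-1,3); return np.nanmedian(q,0).round(4)
snap('side','s21')
E
```

```text
t 24.07 tcp [0.5499 0.0065 0.1056] yaw 84.43 F [-9.5  0.  21.3] op 0.001 q6 -0.09
dpos [-0.0016, 0.0003, 0.0055] rows 0.1 drot [-0.0062, -0.0106, 0.0023] rows 0.1
```

View pics/w21.png

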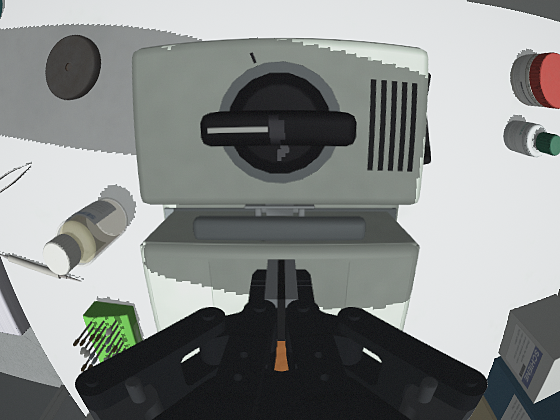

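Emit:
carry_out(commands=[{"delta_pos": [0, 0, -0.01], "delta_rot": [0, 0, 0], "claw": 0}, {"delta_pos": [0, 0, -0.03], "delta_rot": [0, 0, 0], "claw": 0}, {"delta_pos": [0, 0, -0.06], "delta_rot": [0, 0, 0], "claw": 0}, {"delta_pos": [0, 0, -0.06], "delta_rot": [0, 0, 0], "claw": 0}, {"delta_pos": [0, 0, -0.06], "delta_rot": [0, 0, 0], "claw": 0}, {"delta_pos": [0, 0, -0.06], "delta_rot": [0, 0, 0], "claw": 0}, {"delta_pos": [0, 0, -0.06], "delta_rot": [0, 0, 0], "claw": 0}, {"delta_pos": [0, 0, -0.06], "delta_rot": [0, 0, 0], "claw": 0}])

```text
time: 24.78
eef_pos: [0.549, 0.0062, 0.1636]
tcp_rot: [0.741, 0.672, 0.001, -0.007]
contact_force: [0.6, -0.0, -0.2]
opening: 0.003
```

```bash
python3 - <<'E'
from h import *
p,d,st=snap('wrist','w22'); P=cloud('wrist',d,st)
print(st['contact_force'],st['eef_pos'])
m=(abs((P[...,:2]-O)@UX)<.07); yy=(P[...,:2]-O)@UY
for a in range(-60,100,10):
    k=m&(yy>a/1000)&(yy<(a+10)/1000)&(P[...,2]<.18)&(abs((P[...,:2]-O)@UX)>.03); print(a,k.sum(),np.nanmedian(P[k][:,2]).round(4) if k.sum() else '')
E
```

```text
[ 0.55858312 -0.01600246 -0.22443695] [0.54904775 0.00616569 0.16357799]
-60 0 
-50 0 
-40 9 0.125
-30 4 0.125
-20 0 
-10 0 
0 32 0.125
10 800 0.1254
20 1153 0.1255
30 1250 0.1255
40 1320 0.1256
50 1407 0.1256
60 1480 0.1256
70 1562 0.1257
80 2136 0.1248
90 2508 0.0911
```

View pics/w22.png

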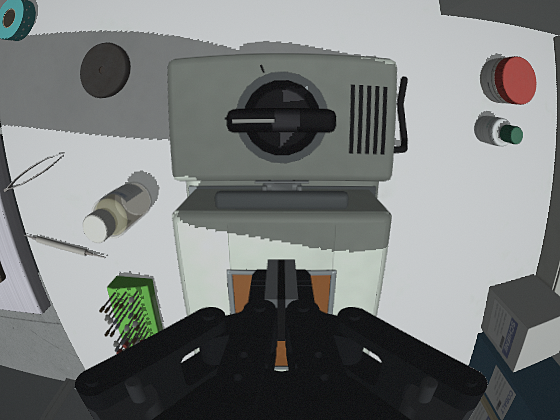

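Emit:
carry_out(commands=[{"delta_pos": [0, 0, -0.15], "delta_rot": [0, 0, 0], "claw": 0}, {"delta_pos": [0, 0, -0.15], "delta_rot": [0, 0, 0], "claw": 0}, {"delta_pos": [0, 0, -0.15], "delta_rot": [0, 0, 0], "claw": 0}, {"delta_pos": [0, 0, -0.15], "delta_rot": [0, 0, 0], "claw": 0}, {"delta_pos": [0, 0, -0.15], "delta_rot": [0, 0, 0], "claw": 0}, {"delta_pos": [0, 0, -0.15], "delta_rot": [0, 0, 0], "claw": 0}, {"delta_pos": [0, 0, -0.15], "delta_rot": [0, 0, 0], "claw": 0}, {"delta_pos": [0, 0, -0.15], "delta_rot": [0, 0, 0], "claw": 0}])

```text
time: 25.5
eef_pos: [0.5494, 0.0045, 0.3109]
tcp_rot: [0.741, 0.672, -0.0, -0.009]
contact_force: [0.1, 0.1, 0.1]
opening: -0.006
```

```bash
python3 - <<'E'
from h import *
p,d,st=snap('wrist','w23'); P=cloud('wrist',d,st)
print(st['contact_force'],st['eef_pos'],st['time'])
X=(P[...,:2]-O)@UX; Y=(P[...,:2]-O)@UY
k=(abs(X)<.065)&(abs(X)>.045)&(Y>-.08)&(Y<.085)&(P[...,2]<.2)
a=np.polyfit(Y[k],P[k][:,2],1); print(k.sum(),'slope',a)
snap('side','s23')
E
```

```text
[0.07589986 0.06942371 0.06887903] [0.54940557 0.00451546 0.31094759] 25.5
4305 slope [0.00610266 0.12528086]
```

View pics/w23.png

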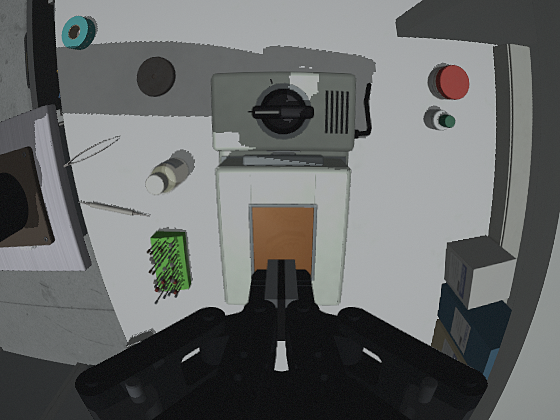

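View pics/s23.png

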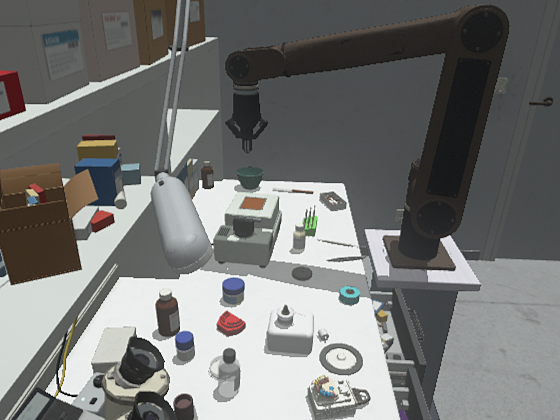

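The hood slope is 0.0061 rad, which is the latched value. The knob is at rest at (282,112) with its pointer to the front, the bystanders have not moved, and the gripper is clear.

```bash
python3 -c "
from plant import ctrl
print(ctrl.sign_off())"
```

```text
the job is handed in; nothing more can be done
None
```

The job is handed in: both pale jaw models are on the curing unit's stage, teeth up and side by side, and the hood is latched shut. The robot's clock read 25.5 s of the allowed 72 s. I twisted the knob to its stop and let go; the camera showed the hood up and the knob back at rest. I then placed both models and pressed the hood down with about 21 N.

**Last checks:**
- **Models:** before the hood was shut, their middles were about (+3, +37) mm and (+1, −41) mm from the stage's middle. Their base tops were at 84.4 mm, as they should be on the plate. I could not see them again once the hood was shut.
- **Hood and knob:** 1.5 s after letting go, the hood stood at 0.006 rad, its latched value. The knob was at rest.
- **Surroundings:** nothing was touching the gripper. By eye, the bystanders in the side view stand where they did at the start.

**What disagreed:**
- **Fingertips:** in the wrist camera they sat about 20 mm behind the reported TCP when shut, not 17 mm ahead as the text says. My first grip therefore closed just above the knob bar without touching it. I corrected for this from then on, and the later grips and placings bore it out.
- **Unit position:** two estimates of the unit's centre differed by 2–3 mm. This was well inside the tolerance.

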